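# Clamp a sediment tube in the rocking shaker

### The job

Load the wide sediment tube with the pale blue cap into the shaker: lay it gently in the sloping V cradle, cap end uppermost, with its bottom against the stop at the foot of the cradle, and let go of it. Then press the blue spring arm down across the tube until the steel catch snaps over it, so that it stays down by itself. Leave the other tubes in their rest and the things standing round about where they are.

Things in the scene. Friction and masses are not known exactly. Their poses are not given: they have to be found in the camera images.
- tube_mid (a point): centre of the wide sediment tube (110 mm long, clear 28 mm body, pale blue cap, 58 g), half-way along its axis; z points to the cap. The cap, 38 mm across and 21 mm long, is centred 44 mm along +z. At the start it lies level, 30 mm above the table, in a groove of the rest; the cap overhangs the rest with free air round it (11 mm below): grip it there.
- tube_rest: white lay-flat rest with three parallel V grooves 68 mm apart, 200 mm across, 79 mm long, 29 mm high, fixed. x runs along the grooves, roughly to the robot's left; origin on the table under the middle. Each groove holds one tube, cap to +x; which tube lies in which groove varies.
- left_mid (a point): centre of one of the two slim sample tubes (ribbed dark blue cap, 125 mm long, 24 mm over the cap) that lie in the rest; it stays there. z along the tube to its cap.
- right_mid (a point): centre of the other slim sample tube; it stays there too.
- cradle_home (a point): where the sediment tube's centre lies when it is home in the V cradle with its bottom on the foot stop. x points up the cradle along the tube's axis (30 degrees above level, roughly to the robot's left, to the cap end), y across it towards the robot, z square out of the sloping deck, up and to the robot's right.
- cradle: the shaker's sloping aluminium deck with the grey V cradle (90 degree groove, 45 mm across, rims 1 mm below the tube's axis) in its middle; axes as cradle_home, which is 34 mm above the deck's face. The cradle carries the tube from 55 mm below cradle_home, where the upright stop stands, to 30 mm above it. The cap lies free beyond its upper end, with 30 mm of room under its axis.
- clamp (a joint): blue spring arm across the tube, hinged at the cradle's far side; 0 = standing open, 87 degrees from the deck; grows as it is pressed down. It springs open unless held: 2 N at the bar when open, 7 N when down. From 1.39 its pin pushes the catch aside (some 10 N at the bar in all); at 1.52 the catch snaps over. Left latched it reads about 1.517; hard stop at 1.555. Stay clear of the catch's red tab.
- clamp_hinge (a point): middle of the spring arm's hinge pin: 32 mm down the slope from cradle_home, 56 mm beyond it (-y) and 28 mm out along z. The arm turns about the cradle's x axis here, in the cradle's y-z plane; axes as cradle_home.
- clamp_bar (a point): middle of the black rubber grip bar on the arm's free end, the place to press: 16 mm thick, 44 mm long, parallel to the tube, 146 mm from the hinge. Open, it stands 146 mm out (z) and 7 mm along +y from the hinge; latched, 146 mm along +y at the same z. It joins two blue rails 12 mm deep, 28 mm across; the catch rises between them 100 mm from the hinge.
- wash_bottle: white squeeze bottle with red cap, 182 mm tall, a bystander; origin at the middle of its underside.
- dropper: amber dropper bottle, 91 mm tall, a bystander; origin at the middle of its underside.
- petri: clear round dish 64 mm across, a bystander; origin at the middle of its underside.
- timer: white bench timer with a red key, 66 x 62 x 18 mm, lying flat, a bystander; origin at the middle of its underside.
Not all that is in view belongs to the job. Leave any yellow look-alike of the part that bears tube_mid alone.

How it is judged:
On the way, in this order (a step that is already met when the one before it is completed fails the run):
1. the sediment tube lies home in the cradle, let go, with the spring arm still up (x of tube_mid in the frame of cradle_home between -0.004 and 0.005 m and y of tube_mid in the frame of cradle_home between -0.003 and 0.003 m and z of tube_mid in the frame of cradle_home between -0.004 and 0.003 m and angle between the z axis of tube_mid and the x axis of cradle_home, either way round below 0.07 rad and contact force between the fingers and sediment_tube below 0.1 N and value of joint clamp below 1.2 rad), for 0.2 s.
2. the spring arm is latched down over the tube (x of tube_mid in the frame of cradle_home between -0.004 and 0.005 m and y of tube_mid in the frame of cradle_home between -0.003 and 0.003 m and z of tube_mid in the frame of cradle_home between -0.004 and 0.003 m and angle between the z axis of tube_mid and the x axis of cradle_home, either way round below 0.07 rad and value of joint clamp above 1.5 rad), for 0.2 s.
At the end, for the whole second after the job is handed in: the sediment tube lies at rest in the cradle, cap end up, its bottom within 5 mm of the stop, its centre within 3 mm of the cradle's axis and at most 3 mm high, in line within 4 degrees; the catch holds the spring arm down (joint over 1.5) with nothing touching it (all of step 2 and linear speed of sediment_tube below 0.02 m/s and contact force between the fingers and anything else below 0.1 N).
It fails at once if a slim sample tube is moved over 20 mm (distance of any of left_mid, right_mid from where it was at the start of the episode above 0.02 m).
It fails at once if a bystander (wash bottle, dropper, dish, timer) is moved over 20 mm (distance of any of wash_bottle, dropper, petri, timer from where it was at the start of the episode above 0.02 m).
It fails at once if the sediment tube is dropped or flung (over 0.5 m/s while no finger holds it) (linear speed of sediment_tube above 0.5 m/s and contact force between the fingers and sediment_tube below 0.1 N).
It fails at once if the sediment tube is forced against the shaker with over 40 N (contact force between sediment_tube and shaker above 40 N).
It also fails if it takes over 61 s, if anything falls off the work surface, if the arm or the gripper's body presses on something with over 40 N, if the wrist force passes 120 N, or if a joint passes its speed limit or range.

### The arm

A 6-joint arm with a two-finger parallel gripper is mounted at the origin on the work surface; the furniture and walls round the work are solid. World frame = base frame: x ahead of the robot, y to its left, z up, the work surface at z = 0. Lengths are in m, angles in rad, forces in N, time in s.
With the tool pointing down it reaches from about 0.35 to 0.875 m from the base axis. Payload 4.2 kg.
Tool frame: the origin (TCP) lies between the finger pads; the fingertips stand 22 mm ahead of it and the grasp point (between the pads) lies 3 mm ahead of it; z points along the fingers, y is the direction in which the jaws open and shut (so a half turn about z gives the same grasp; the last joint's range is limited). The gripper opens to 87 mm and grips with 3 to 60 N. Pads are 19 mm wide; open, the fingers measure 117 mm over their backs; the gripper's body (75 mm by 190 mm) begins 51 mm behind the grasp point.
Start: joints at [1.394, 0.385, 0.008, 0, -1.194, -0.259], TCP at [0.264, 0.567, 0.245] pointing down, gripper open.
Joint ranges: [-3.14, 3.14], [-1.21, 2.06], [-1.07, 1.41], [-3.16, 2.05], [-2.99, -0.16], [-3.1, 3.1]. Speed limits (rad/s): [2.79, 2.79, 3.14, 3.14, 3.14, 3.14].

### API

Orientations are given as a unit quaternion [w, x, y, z].
In Python, from plant import manip gives the robot as it stands.
- The arm moves only by the tool play_rows, never from a script. Its argument "targets" is text: rows parted by semicolons, each of 6 numbers parted by spaces: the shift along the tool's x, y, z in cm, then the turn, a rotation vector about the tool's x, y, z in degrees. A call has 1 to 10 rows; each row shifts and turns the commanded pose from where the row before left it, along the tool's axes as they then stand; what a row does not reach is not made up. A row lasts 1/8 s, in which the tool goes at most 62.5 mm and 10.7 degrees, less where a joint would pass 70% of its speed; a pose out of reach is approached as far as the arm can. A call is refused whole if a number of a shift passes 6.25 or a number of a turn 10.7, either way. A call with a gripper value outside its range is refused whole. "hand" is the opening, from 0 (shut) to 1 (fully open), set as the call begins (left out, the last holds). The fingers move at their own pace and stop on an object; "force" is the grip in N (left out, the last holds). Time passes only in rows, so rows that do not move let the fingers close. It gives the time, the measured TCP pose, the force and the opening at its end, in the units of the state.
- manip.get_obs(): the state, without advancing time (a new reading comes with each control period).
- manip.snapshot(name): name is "scene" or "top" or "wrist"; returns (picture, depth): 480x640x3 uint8, red, green, blue; 480x640 float32, m along the optical axis (not along the pixel's ray), 0 where there is no reading.
- manip.calibration(name): a dict with "vertical_fov" (degrees; the focal length in pixels is half the picture's height over the tangent of half this angle, whatever the lens; pixels are square), "cx", "cy" (the principal point, pixels), "rvec" (rotation vector, rad) and "tvec" (3), from world to camera coordinates, as OpenCV has them. Camera axes: x right, y down, z forward; pixel columns grow to the right and rows downward; lengths in m; the calibration is good to about 2 mm. A picture is of the moment at which its call begins: read the wrist's pose just before it. calibration takes no time and is no camera call; for the wrist camera it gives the pose at the moment of the call.
- manip.sign_off(): hands the job in, once; it reports no verdict.
The state is a dict: "time": time; "joints": joint angles; "qvel": joint speeds; "joint_efforts": joint torques, N m; "eef_pos": TCP position; "eef_rot": TCP orientation; "ft_force": force on the tool from outside, world axes, zero at the start; "moment": the same for the moment, N m; "grip_width": finger opening in m.
Only numpy, scipy, OpenCV 4.12 (cv2) and the standard library are available. Lean on these libraries where they do the work, as an engineer would, in place of code of your own. Each camera call takes 0.05 s, during which the arm holds its last target.

## Working session

There is one attempt and no reset: what is moved stays moved. The work goes in short steps, Python scripts to look and compute and a tool call to move; the robot and the scene stay as the last step left them, time stands still between calls to the robot, and variables do not carry over. Pictures are saved under pics/ and viewed, and the job is handed in when it is done.

Besides the shell and the picture viewer there is one more tool, called after "Request:" in YAML: its name, and indented under it one key for each argument. play_rows: Moves the arm, as the interface text tells. Its arguments: {"type":"object","properties":{"targets":{"type":"string"},"hand":{"type":"number"},"force":{"type":"number"}},"required":["targets"]}

```bash
ls; mkdir -p pics; python3 - <<'E'
from plant import manip
import cv2,numpy as np
print(manip.get_obs())
for n in ["scene","top","wrist"]:
    c=manip.calibration(n);print(n,c)
    p,d=manip.snapshot(n)
    cv2.imwrite(f"pics/{n}0.png",p[:,:,::-1]);np.savez(f"{n}0.npz",p=p,d=d,**c)
E
```

```text
pics
{'time': 0.0, 'joints': array([ 1.39361693e+00,  3.85532212e-01,  6.60144447e-03, -4.82010400e-04,
       -1.19402918e+00, -2.58608603e-01]), 'qvel': array([-3.94197282e-04, -2.47501033e-04, -1.25300582e-03,  1.03526723e-03,
       -8.92837879e-05,  9.13317124e-05]), 'joint_efforts': array([ 2.43393742e-04, -3.90674937e+01,  1.87403029e+01,  4.22011748e+00,
        1.09819372e-02, -1.96188867e-04]), 'eef_pos': array([0.26357119, 0.56607239, 0.24346725]), 'eef_rot': array([ 1.09003171e-03,  9.76335056e-01, -2.16260577e-01, -1.79785821e-04]), 'ft_force': array([ 0.91619828,  0.32760594, -0.76079555]), 'moment': array([ 0.01744802, -0.0371569 , -0.01423865]), 'grip_width': 0.08711680559887093}
scene {'vertical_fov': 42.23247682460017, 'cx': 320.94178893418325, 'cy': 245.52901531083242, 'rvec': array([ 2.00396464, -0.9208141 ,  0.46679754]), 'tvec': array([-0.35020719,  0.35412677,  1.14575313])}
top {'vertical_fov': 47.7781742025979, 'cx': 329.34334514820085, 'cy': 234.16099743526112, 'rvec': array([ 2.11340056, -2.11074892,  0.17160126]), 'tvec': array([0.01159554, 0.55121742, 1.28335261])}
wrist {'vertical_fov': 60.710440916108354, 'cx': 314.0209439165791, 'cy': 241.53511228781505, 'rvec': array([-1.6009055 ,  2.51074533,  0.33643174]), 'tvec': array([ 0.62417865, -0.03221123,  0.39029667])}
```

View pics/scene0.png

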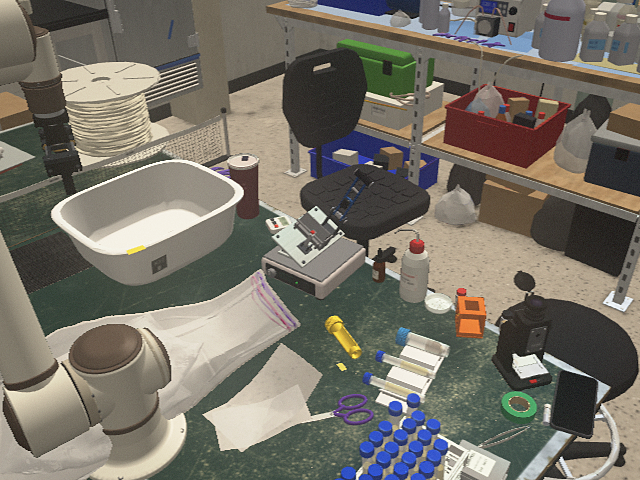

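View pics/top0.png

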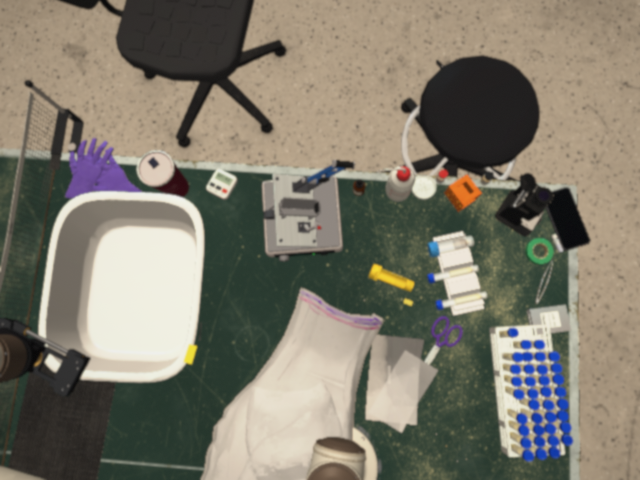

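View pics/wrist0.png

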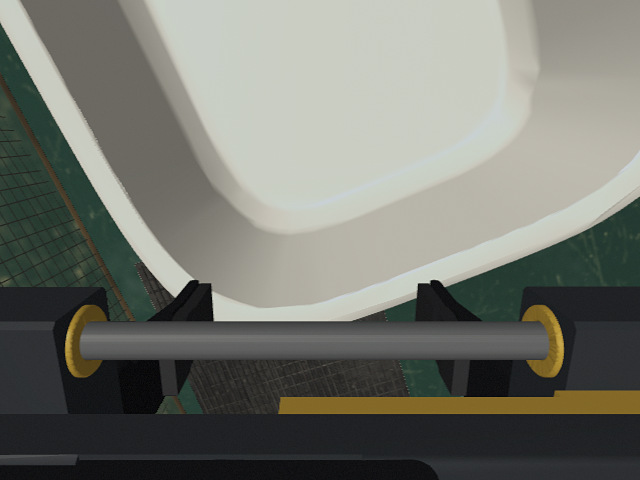

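Candidates: in the top view there is a wide clear tube with a pale blue cap at (452,245), a yellow look-alike lying loose at (390,277), and two slim dark-blue-capped tubes at (455,273) and (460,302). The first fits the description: pale blue cap, wide, and lying in the rest. I'll confirm it in an enlarged crop.

```bash
cat > h.py <<'E'
import numpy as np,cv2
from scipy.spatial.transform import Rotation as R
def load(n):
    z=np.load(n+".npz");return z
def pts(z):
    d=z['d'];f=240/np.tan(np.radians(z['vertical_fov'])/2)
    v,u=np.mgrid[:480,:640]
    c=np.stack([(u-z['cx'])/f*d,(v-z['cy'])/f*d,d],-1)
    M=R.from_rotvec(z['rvec']).as_matrix()
    return (c-z['tvec'])@M
def proj(z,P):
    f=240/np.tan(np.radians(z['vertical_fov'])/2)
    c=np.atleast_2d(P)@R.from_rotvec(z['rvec']).as_matrix().T+z['tvec']
    return np.c_[f*c[:,0]/c[:,2]+z['cx'],f*c[:,1]/c[:,2]+z['cy']]
E
python3 - <<'E'
from h import *
for n,(a,b,w,h) in {"scene0":(250,170,240,240),"top0":(250,150,260,180)}.items():
    z=load(n);p=z['p'][b:b+h,a:a+w,::-1]
    s=min(800//w,600//h) if n=="top0" else 2.5
    cv2.imwrite(f"pics/{n}c.png",cv2.resize(p,None,fx=s,fy=s,interpolation=cv2.INTER_CUBIC))
    W=pts(z)
    if n=="top0":
        for u,v in [(435,248),(452,245),(470,241),(433,278),(440,305),(445,260),(350,250),(290,240),(290,185),(300,208),(285,208),(315,208),(317,228),(345,165),(300,187),(390,277),(400,180),(360,187),(425,187),(222,183)]:
            print(u,v,W[v,u].round(4))
E
```

```text
435 248 [ 0.5171 -0.2463  0.0484]
452 245 [ 0.5247 -0.2882  0.0472]
470 241 [ 0.535  -0.333   0.0451]
433 278 [ 0.4452 -0.2417  0.0331]
440 305 [ 0.3797 -0.2571  0.0298]
445 260 [ 0.4903 -0.2734  0.0285]
350 250 [ 0.5201 -0.0391 -0.0009]
290 240 [0.5256 0.103  0.1141]
290 185 [0.6612 0.106  0.1072]
300 208 [0.6029 0.0807 0.1129]
285 208 [0.5983 0.1142 0.1327]
315 208 [0.6054 0.0456 0.1025]
317 228 [0.5645 0.0423 0.063 ]
345 165 [ 0.6541 -0.0256  0.2817]
300 187 [0.6485 0.0796 0.1345]
390 277 [ 0.4481 -0.137   0.0281]
400 180 [ 0.6622 -0.1542  0.1428]
360 187 [ 0.6674 -0.0636  0.0653]
425 187 [ 0.6813 -0.2319  0.0138]
222 183 [0.6941 0.2926 0.0127]
```

View pics/scene0c.png

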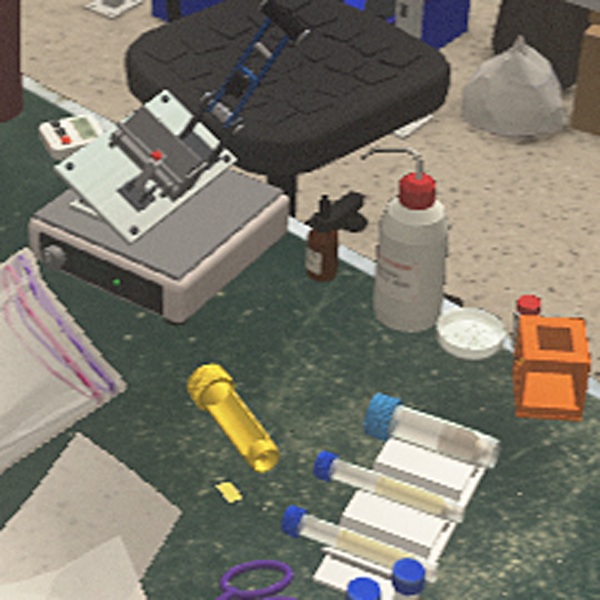

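View pics/top0c.png

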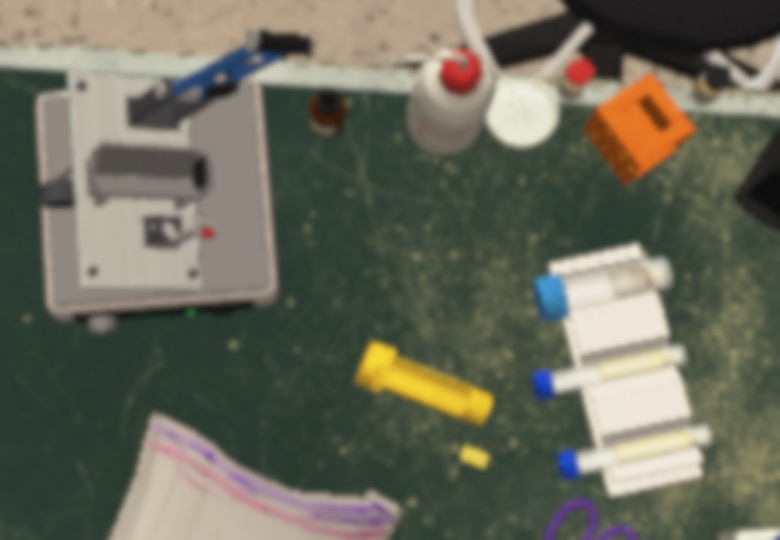

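```bash
python3 - <<'E'
from h import *
from plant import manip
o=manip.get_obs();q=o['eef_rot'];Rt=R.from_quat(np.r_[q[1:],q[0]])
c=manip.calibration('wrist');M=R.from_rotvec(c['rvec']).as_matrix()
cp=-M.T@c['tvec']
print("cam in tool",Rt.inv().apply(cp-o['eef_pos']),"cam axes in tool\n",Rt.as_matrix().T@M.T)
print(Rt.as_matrix())
# candidates: plane/cylinder first estimates from top depth
z=load('top0');W=pts(z)
z2=load('scene0');W2=pts(z2)
hsv=cv2.cvtColor(z2['p'],cv2.COLOR_RGB2HSV)
m=(W2[...,2]>0.1)&(W2[...,0]>0.45)&(W2[...,0]<0.75)&(W2[...,1]>-0.0)&(W2[...,1]<0.25)
print(m.sum())
E
```

```text
cam in tool [ 7.18065836e-02 -1.11362656e-04 -1.40300844e-01] cam axes in tool
 [[ 6.64008424e-04 -9.64419481e-01 -2.64375912e-01]
 [ 9.99999733e-01  7.20803756e-04 -1.17820634e-04]
 [ 3.04191666e-04 -2.64375764e-01  9.64419703e-01]]
[[ 9.06468376e-01 -4.22273220e-01 -6.40702579e-04]
 [-4.22273698e-01 -9.06467020e-01 -1.56998278e-03]
 [ 8.21859246e-05  1.69369159e-03 -9.99998562e-01]]
2070
```

```bash
cat >> h.py <<'E'
def pose(o):
    q=o['eef_rot'];return np.array(o['eef_pos']),R.from_quat(np.r_[q[1:],q[0]])
def rows(p0,R0,p1,R1,n,rv=None,show=True):
    """rv: total rotvec in tool frame (deg) if not shortest"""
    if rv is None: rv=(R0.inv()*R1).as_rotvec()
    else: rv=np.radians(rv)
    p,Rc=p0.copy(),R0;out=[]
    for i in range(1,n+1):
        s=i/n
        pt=p0+(p1-p0)*s; Rg=R0*R.from_rotvec(rv*s) if i<n else R1
        d=Rc.inv().apply(pt-p)*100; r=(Rc.inv()*Rg).as_rotvec(degrees=True)
        d=d.round(2);r=r.round(1);out.append(np.r_[d,r])
        p=p+Rc.apply(d/100);Rc=Rc*R.from_rotvec(r,degrees=True)
    if show:
        for k in range(0,n,10): print("; ".join(" ".join(f"{v:g}" for v in (o+0.0)) for o in out[k:k+10]));print()
        print("end",p.round(4),"err",np.degrees((Rc.inv()*R1).magnitude()).round(2), "max",np.abs(out).max(0))
    return p,Rc
def Rax(x,z):
    x=np.array(x,float);x/=np.linalg.norm(x);z=np.array(z,float);z-=x*(x@z);z/=np.linalg.norm(z)
    return R.from_matrix(np.c_[x,np.cross(z,x),z])
E
python3 - <<'E'
from h import *
from plant import manip
p0,R0=pose(manip.get_obs())
R1=Rax([-.2,.98,0],[0,0,-1])
rv=(R0.inv()*R1).as_rotvec(degrees=True);print(rv)
rows(p0,R0,np.array([.48,.15,.32]),R0*R.from_rotvec([0,0,117],degrees=True),12,rv=[0,0,117])
for n in("top0","scene0"):
    W=pts(load(n));m=(W[...,0]>.15)&(W[...,0]<.6)&(W[...,1]<.6)&(W[...,1]>-.35)&(W[...,2]<.4)
    P=W[m]
    for y in np.arange(-.3,.6,.1):
        q=P[abs(P[:,1]-y)<.05]; print(round(y,1),q[:,2].max().round(3) if len(q) else None,end=' | ')
E
```

```text
[ 5.91851828e-02  1.04517241e-01 -1.26512807e+02]
3.1 2.38 -0.63 0 0 9.8; 3.46 1.83 -0.63 0 0 9.7; 3.71 1.21 -0.63 0 0 9.8; 3.87 0.56 -0.64 0 0 9.7; 3.91 -0.1 -0.63 0 0 9.8; 3.84 -0.76 -0.63 0 0 9.7; 3.65 -1.4 -0.63 0 0 9.8; 3.36 -1.99 -0.63 0 0 9.7; 2.97 -2.54 -0.63 0 0 9.8; 2.5 -3.01 -0.63 0 0 9.7

1.96 -3.38 -0.64 0 0 9.8; 1.36 -3.67 -0.63 0 0 9.7

end [0.48 0.15 0.32] err 0.0 max [3.91 3.67 0.64 0.   0.   9.8 ]
-0.3 0.053 | -0.2 0.075 | -0.1 0.149 | 0.0 0.169 | 0.1 0.156 | 0.2 0.101 | 0.3 0.145 | 0.4 0.146 | 0.5 0.4 | -0.3 0.051 | -0.2 0.073 | -0.1 0.151 | 0.0 0.17 | 0.1 0.153 | 0.2 0.102 | 0.3 0.145 | 0.4 0.143 | 0.5 0.4 |
```

Request:
play_rows:
  targets: "3.1 2.4 -0.6 0 0 9.8; 3.5 1.8 -0.6 0 0 9.7; 3.7 1.2 -0.6 0 0 9.8; 3.9 0.6 -0.6 0 0 9.7; 3.9 -0.1 -0.6 0 0 9.8; 3.8 -0.8 -0.6 0 0 9.7; 3.7 -1.4 -0.6 0 0 9.8; 3.4 -2 -0.6 0 0 9.7; 3 -2.5 -0.6 0 0 9.8; 2.5 -3 -0.6 0 0 9.7"
  hand: 0.68

```text
time: 1.4
eef_pos: [0.4445, 0.2174, 0.3046]
eef_rot: [-0.0, -0.479, 0.878, 0.0]
ft_force: [-0.3, 0.1, -0.7]
grip_width: 0.0592
```

```bash
python3 - <<'E'
from h import *
from plant import manip
o=manip.get_obs();p0,R0=pose(o);print(o['time'],o['joints'].round(3),p0)
R1=Rax([-.2,.98,0],[0,0,-1])
a=(R0.inv()*R1).as_rotvec(degrees=True)[2]%360;print(a)
rows(p0,R0,np.array([.52,-.28,.25]),R1,13,rv=[0,0,a])
E
```

```text
1.4 [ 0.784  0.12  -0.199 -0.    -1.252 -1.356] [0.44446261 0.21743565 0.30458473]
135.68257518582706
2.9 -2.56 0.42 0 0 10.4; 2.39 -3.04 0.42 0 0 10.5; 1.8 -3.43 0.42 0 0 10.4; 1.15 -3.7 0.42 0 0 10.4; 0.47 -3.84 0.42 0 0 10.5; -0.25 -3.86 0.42 0 0 10.4; -0.94 -3.76 0.42 0 0 10.5; -1.6 -3.52 0.42 0 0 10.4; -2.22 -3.17 0.42 0 0 10.4; -2.75 -2.72 0.42 0 0 10.5

-3.2 -2.18 0.42 0 0 10.4; -3.54 -1.56 0.42 0 0 10.4; -3.77 -0.89 0.42 0 0 10.5

end [ 0.52 -0.28  0.25] err 0.03 max [ 3.77  3.86  0.42  0.    0.   10.5 ]
```

```bash
cat >> h.py <<'E'
Cm=None
def Rmodel(q,C=None):
    Rr=R.from_euler('z',q[0])*R.from_euler('y',q[1]-q[2])*R.from_euler('x',S4*q[3])*R.from_euler('y',-q[4])*R.from_euler('x',-q[5])
    return Rr if C is None else Rr*C
S4=-1
E
python3 - <<'E'
from h import *
from plant import manip
o=manip.get_obs();p0,R0=pose(o);q=o['joints']
C=Rmodel(q).inv()*R0;print(C.as_matrix().round(3))
qs=np.array([ 1.39361693e+00,  3.85532212e-01,  6.60144447e-03, -4.82010400e-04,-1.19402918e+00, -2.58608603e-01])
print(Rmodel(qs,C).as_quat().round(4))
yaw=np.radians(95)
for sg in(1,-1):
  for til in (0,15,20,30):
   for a in (.2,.5,.8):
    t=np.radians(til)
    cx=np.array([np.cos(yaw)*np.cos(t),np.sin(yaw)*np.cos(t),np.sin(t)])
    z=-(np.array([0,0,1])-cx*cx[2]);Rg=Rax(sg*cx,z)
    q1=.1
    B=(R.from_euler('y',-a)*R.from_euler('z',-q1)*Rg*C.inv())
    print(sg,til,a,B.as_euler('XYX').round(2)*np.array([-1,-1,-1]))
E
```

```text
[[ 0.  0.  1.]
 [-1.  0.  0.]
 [ 0. -1.  0.]]
[-9.763e-01  2.163e-01  2.000e-04 -1.100e-03]
1 0 0.2 [-0.   -1.37  3.13]
1 0 0.5 [-0.   -1.07  3.13]
1 0 0.8 [-0.   -0.77  3.13]
1 15 0.2 [-0.27 -1.37 -3.1 ]
1 15 0.5 [-0.3  -1.09 -3.01]
1 15 0.8 [-0.37 -0.8  -2.89]
1 20 0.2 [-0.36 -1.38 -3.08]
1 20 0.5 [-0.39 -1.1  -2.97]
1 20 0.8 [-0.48 -0.83 -2.81]
1 30 0.2 [-0.53 -1.39 -3.05]
1 30 0.5 [-0.58 -1.14 -2.89]
1 30 0.8 [-0.7  -0.89 -2.67]
-1 0 0.2 [-0.   -1.37 -0.01]
-1 0 0.5 [-0.   -1.07 -0.01]
-1 0 0.8 [ 0.   -0.77 -0.01]
-1 15 0.2 [-0.27 -1.37  0.04]
-1 15 0.5 [-0.3  -1.09  0.13]
-1 15 0.8 [-0.37 -0.8   0.25]
-1 20 0.2 [-0.36 -1.38  0.06]
-1 20 0.5 [-0.39 -1.1   0.17]
-1 20 0.8 [-0.48 -0.83  0.33]
-1 30 0.2 [-0.53 -1.39  0.09]
-1 30 0.5 [-0.58 -1.14  0.26]
-1 30 0.8 [-0.7  -0.89  0.47]
```

Request:
play_rows:
  targets: "2.9 -2.6 0.4 0 0 10.4; 2.4 -3 0.4 0 0 10.5; 1.8 -3.4 0.4 0 0 10.4; 1.1 -3.7 0.4 0 0 10.4; 0.5 -3.8 0.4 0 0 10.5; -0.2 -3.9 0.4 0 0 10.4; -0.9 -3.8 0.4 0 0 10.5; -1.6 -3.5 0.4 0 0 10.4; -2.2 -3.2 0.4 0 0 10.4; -2.8 -2.7 0.4 0 0 10.5"

```text
time: 2.65
eef_pos: [0.5036, -0.165, 0.2642]
eef_rot: [-0.0, 0.401, 0.916, 0.0]
ft_force: [1.1, 0.1, 0.3]
grip_width: 0.0592
```

Request:
play_rows:
  targets: "-3.2 -2.2 0.4 0 0 10.4; -3.5 -1.6 0.4 0 0 10.4; -3.8 -0.9 0.4 0 0 10.5; 0 0 0 0 0 0; 0 0 0 0 0 0"

```text
time: 3.28
eef_pos: [0.5208, -0.2786, 0.2521]
eef_rot: [-0.001, 0.63, 0.776, -0.0]
ft_force: [-0.1, 0.2, 0.9]
grip_width: 0.0592
```

```bash
cat >> h.py <<'E'
def snap(n,name):
    from plant import manip
    o=manip.get_obs();c=manip.calibration(n);p,d=manip.snapshot(n)
    cv2.imwrite(f"pics/{name}.png",p[:,:,::-1]);np.savez(name+".npz",p=p,d=d,**c)
    return o
E
python3 - <<'E'
from h import *
o=snap('wrist','w1');print(o['time'],o['joints'].round(3),o['eef_pos'],o['eef_rot'])
E
```

```text
3.275 [-0.217  0.322 -0.067 -0.    -1.183 -2.717] [ 0.52076386 -0.2786001   0.25212375] [-5.09324657e-04  6.30191252e-01  7.76439768e-01 -1.13203878e-04]
```

View pics/w1.png

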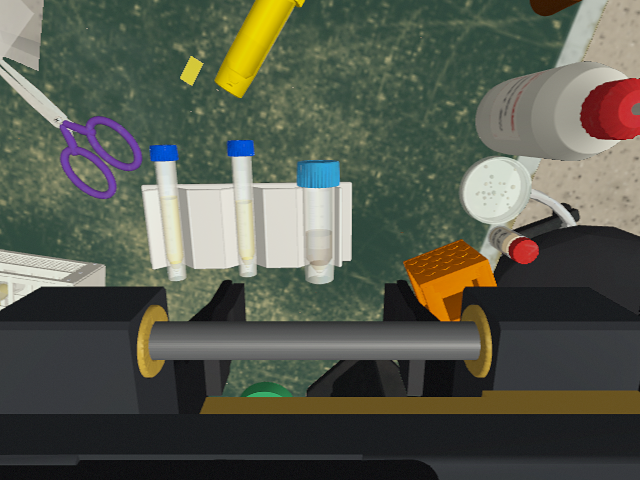

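The wrist view confirms it: the wide tube with the pale blue cap at (318,175) lies in the rest's groove. The slim tubes are at (165,152) and (241,148), and the yellow look-alike at (260,45) is outside the rest.

```bash
python3 - <<'E'
from h import *
z=load('w1');W=pts(z);hsv=cv2.cvtColor(z['p'],cv2.COLOR_RGB2HSV)
m=(hsv[...,0]>92)&(hsv[...,0]<106)&(hsv[...,1]>110);m[:, :280]=0;m[:,360:]=0;m[:150]=0;m[220:]=0
vs,us=np.nonzero(m);print(us.min(),us.max(),vs.min(),vs.max())
P=W[m];print(P[:,2].max(),np.percentile(P[:,2],[5,50,95]))
# whole tube points: z>0.032 near
box=np.zeros_like(m);box[155:290,292:347]=1
t=box&(W[...,2]>0.035)&(W[...,2]<.06)
# cap cylinder fit: known r=.019, axis horizontal height z0
from scipy.optimize import least_squares
def fit(P,r,z0=.03):
    def f(x):
        th,c,zz=x; n=np.array([-np.sin(th),np.cos(th)])
        e=P[:,:2]@n-c
        return np.hypot(e,P[:,2]-zz)-r
    th0=np.radians(101.5);n=np.array([-np.sin(th0),np.cos(th0)])
    s=least_squares(f,[th0,(P[:,:2]@n).mean(),z0],loss='soft_l1',f_scale=.001);return s.x,np.std(s.fun)
x,e=fit(P,.019);print('cap fit',np.degrees(x[0]),x[1:],e)
th=x[0];d=np.array([np.cos(th),np.sin(th)]);n=np.array([-d[1],d[0]])
s=P[:,:2]@d;print('cap along',np.percentile(s,[0,1,5,50,95,99,100]))
print('cap ctr', (P[:,:2].mean(0)))
# body
b=box.copy();b[:192]=0;bb=b&(W[...,2]>0.03)&(W[...,2]<.05)
Q=W[bb];x2,e2=fit(Q,.014);print('body fit',np.degrees(x2[0]),x2[1:],e2,len(Q))
# joint fit shared axis
def f(x):
    th,c,zz=x;n=np.array([-np.sin(th),np.cos(th)])
    g=lambda P,r:np.hypot(P[:,:2]@n-c,P[:,2]-zz)-r
    return np.r_[g(P,.019),g(Q,.014)]
s3=least_squares(f,x,loss='soft_l1',f_scale=.001);th,c,zz=s3.x
d=np.array([np.cos(th),np.sin(th)]);n=np.array([-d[1],d[0]])
print('joint',np.degrees(th),c,zz,np.abs(s3.fun).mean())
sP=P[:,:2]@d; sQ=Q[:,:2]@d
print('capend',np.percentile(sP,[1,99]),'bottom',np.percentile(sQ,[0,1,5]))
for off in(.5,):
    sc=np.percentile(sP,[1,99]).mean();C=d*sc+n*c;print('cap centre',C,'mid',C-d*.044)
E
```

```text
297 339 160 187
0.3924915050582742 [0.02919669 0.04579071 0.04923668]
cap fit 102.68082448990293 [-0.45077855  0.02955194] 0.010415787976930987
cap along [-0.36068777 -0.36030916 -0.35935462 -0.3492629  -0.3401253  -0.3397948
 -0.31374394]
cap ctr [ 0.51608934 -0.241907  ]
body fit 102.64778094289196 [-0.45096509  0.03048961] 0.0008072108424186875 2800
joint 102.64004864898824 -0.4510250383259403 0.030241927494683473 0.0008556507849035058
capend [-0.35998864 -0.33947656] bottom [-0.44866813 -0.44730589 -0.44328313]
cap centre [ 0.51662437 -0.24256079] mid [ 0.52625268 -0.28549441]
```

```bash
python3 - <<'E'
from h import *
from plant import manip
z=load('w1');W=pts(z)
th=np.radians(102.64);d=np.array([np.cos(th),np.sin(th)]);n=np.array([-d[1],d[0]])
for u in (270,280,290,347,350):
    col=W[170:280,u];k=(col[:,2]>.02)&(col[:,2]<.035);s=col[k][:,:2]@d;print(u,s.max(),s.min(),col[k][0])
o=manip.get_obs();p0,R0=pose(o)
C=np.array([.5166,-.2426,0.033]);C[:2]+=d*0.001
R1=Rax([d[0],d[1],0],[0,0,-1])
pm,Rm=rows(p0,R0,C+[0,0,.06],R1,5)
rows(pm,Rm,C,R1,3)
E
```

```text
270 -0.3631373020870423 -0.43737825503253497 [ 0.47741258 -0.26509245  0.02698889]
280 -0.3630894669018558 -0.4375859688121742 [ 0.48621197 -0.26307008  0.02817142]
290 -0.3630057149894686 -0.43706346323259954 [ 0.4949622  -0.26102192  0.02961142]Traceback (most recent call last):
  File "<stdin>", line 6, in <module>
    return umr_maximum(a, axis, None, out, keepdims, initial, where)
ValueError: zero-size array to reduction operation maximum which has no identity
```

```bash
python3 - <<'E'
from h import *
from plant import manip
th=np.radians(102.64);d=np.array([np.cos(th),np.sin(th)])
o=manip.get_obs();p0,R0=pose(o)
C=np.array([.5166,-.2426,0.033]);C[:2]+=d*0.002
R1=Rax([d[0],d[1],0],[0,0,-1])
pm,Rm=rows(p0,R0,C+[0,0,.06],R1,5)
rows(pm,Rm,C,R1,3)
E
```

```text
0.75 0.06 3.19 0 0 -0.1; 0.76 0.07 3.19 0 0 -0.2; 0.75 0.07 3.19 0 0 -0.1; 0.75 0.06 3.19 0 0 -0.2; 0.76 0.08 3.19 0 0 -0.1

end [ 0.5162 -0.2406  0.093 ] err 0.04 max [0.76 0.08 3.19 0.   0.   0.2 ]
0 0 2 0 0 0; 0 0 2 0 0 0; 0 0 2 0 0 0

end [ 0.5162 -0.2406  0.033 ] err 0.04 max [0. 0. 2. 0. 0. 0.]
```

Request:
play_rows:
  targets: "0.75 0.1 3.2 0 0 -0.1; 0.75 0.05 3.2 0 0 -0.2; 0.75 0.1 3.2 0 0 -0.1; 0.75 0.05 3.2 0 0 -0.2; 0.75 0.05 3.15 0 0 -0.1; 0 0 1 0 0 0; 0 0 0 0 0 0; 0 0 0 0 0 0"

```text
time: 4.32
eef_pos: [0.5178, -0.2416, 0.0846]
eef_rot: [0.001, 0.625, 0.78, 0.001]
ft_force: [0.7, -0.5, 0.3]
grip_width: 0.059
```

```bash
python3 - <<'E'
from h import *
o=snap('wrist','w2');p0,R0=pose(o);print(p0,o['ft_force'])
th=np.radians(102.64);d=np.array([np.cos(th),np.sin(th)])
C=np.array([.5166,-.2426,0.033]);C[:2]+=d*0.002
rows(p0,R0,C,Rax([d[0],d[1],0],[0,0,-1]),4)
E
```

```text
[ 0.51777443 -0.24164286  0.08457844] [ 0.67843124 -0.51239363  0.270436  ]
0.03 -0.04 1.29 0 0 0; 0.04 -0.03 1.29 0.1 0 0; 0.03 -0.04 1.29 0 0.1 -0.1; 0.04 -0.03 1.29 0.1 0 0

end [ 0.5162 -0.2406  0.033 ] err 0.06 max [0.04 0.04 1.29 0.1  0.1  0.1 ]
```

View pics/w2.png

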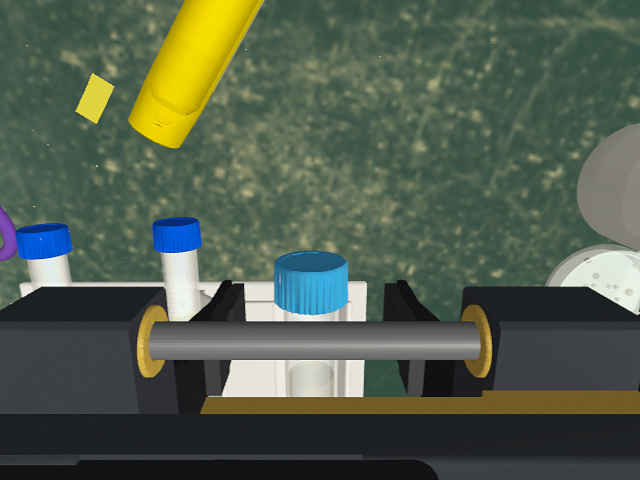

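The cap is centred between the fingers: cap at u≈311, finger mid at u≈315. I'm descending.

Request:
play_rows:
  targets: "0.05 -0.05 1.3 0 0 0; 0.05 -0.05 1.3 0 0 0; 0 0 1.3 0 0 0; 0 0 1.25 0 0 0; 0 0 0 0 0 0; 0 0 0 0 0 0"

```text
time: 5.12
eef_pos: [0.5157, -0.2407, 0.0316]
eef_rot: [0.0, 0.626, 0.78, 0.0]
ft_force: [0.8, -0.0, 1.2]
grip_width: 0.0594
```

Request:
play_rows:
  targets: "0 0 0 0 0 0; 0 0 0 0 0 0; 0 0 0 0 0 0; 0 0 0 0 0 0; 0 0 0 0 0 0"
  hand: 0.2
  force: 15

```text
time: 5.75
eef_pos: [0.5158, -0.2406, 0.0318]
eef_rot: [0.0, 0.626, 0.78, 0.0]
ft_force: [1.0, 1.0, 0.6]
grip_width: 0.0374
```

```bash
python3 - <<'E'
from h import *
from plant import manip
o=manip.get_obs();p0,R0=pose(o)
p,Rc=rows(p0,R0,p0+[0,0,.12],R0,4)
R1=Rax([np.cos(np.radians(97)),np.sin(np.radians(97)),0],[0,0,-1])
rows(p,Rc,np.array([.59,0.0,.40]),R1,8)
E
```

```text
0 0 -3 0 0 0; 0 0 -3 0 0 0; 0 0.01 -3 0 0 0; 0 0 -3 0 0 0

end [ 0.5158 -0.2406  0.1518] err 0.0 max [0.   0.01 3.   0.   0.   0.  ]
2.73 1.56 -3.1 0 0 0.7; 2.76 1.53 -3.1 0 0 0.7; 2.77 1.49 -3.11 0 0 0.7; 2.78 1.46 -3.1 0 0 0.7; 2.81 1.43 -3.1 0 0 0.7; 2.82 1.39 -3.1 0 0 0.7; 2.85 1.35 -3.11 0 0 0.6; 2.85 1.33 -3.1 0 0 0.7

end [0.59 0.   0.4 ] err 0.06 max [2.85 1.56 3.11 0.   0.   0.7 ]
```

Request:
play_rows:
  targets: "0 0 -1 0 0 0; 0 0 -2 0 0 0; 0 0 -3 0 0 0; 0 0 -3 0 0 0; 0 0 -3 0 0 0; 2.7 1.6 -3.1 0 0 0; 2.7 1.6 -3.1 0 0 0; 2.7 1.6 -3.1 0 0 0; 2.7 1.6 -3.1 0 0 0; 2.7 1.6 -3.1 0 0 0"

```text
time: 7.0
eef_pos: [0.5638, -0.0906, 0.3081]
eef_rot: [-0.0, 0.626, 0.78, 0.0]
ft_force: [0.9, -0.8, -1.1]
grip_width: 0.0377
```

Request:
play_rows:
  targets: "2.7 1.6 -3.1 0 0 0; 2.7 1.6 -3.1 0 0 0; 2.7 1.6 -3.1 0 0 0; 0 0 0 0 0 0; 0 0 0 0 0 0"

```text
time: 7.62
eef_pos: [0.5971, -0.0269, 0.3985]
eef_rot: [-0.009, 0.61, 0.792, 0.007]
ft_force: [0.5, -0.1, -0.9]
grip_width: 0.0375
```

```bash
python3 - <<'E'
from h import *
o=snap('wrist','w3');print(o['time'],o['joints'].round(3),o['eef_pos'],o['eef_rot'],o['ft_force'],o['grip_width'])
E
```

```text
7.625 [ 0.214  0.281  0.242 -0.024 -1.533 -3.096] [ 0.5971206  -0.02688299  0.39846388] [-0.00947463  0.61013009  0.79221266  0.00711313] [ 0.51285471 -0.06325124 -0.8968435 ] 0.037485232959326376
```

View pics/w3.png

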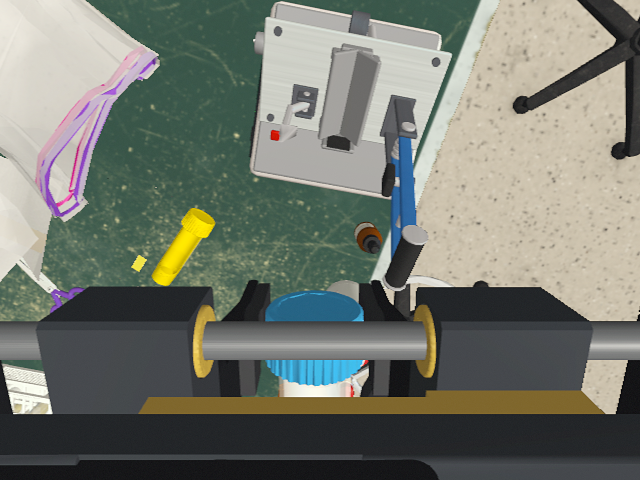

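```bash
python3 - <<'E'
from h import *
z=load('w3');W=pts(z)
hsv=cv2.cvtColor(z['p'],cv2.COLOR_RGB2HSV)
for u,v in [(290,60),(430,70),(280,110),(415,50),(300,30),(350,80),(340,145),(270,160),(405,240),(410,170)]: print(u,v,W[v,u].round(4))
# deck plane: points from hand picked area
poly=np.array([[277,25],[330,35],[325,120],[262,115]]);mk=np.zeros((480,640),np.uint8);cv2.fillPoly(mk,[poly],1)
poly2=np.array([[385,55],[440,60],[432,100],[380,80]]);cv2.fillPoly(mk,[poly2],1)
P=W[mk>0]
best=None;rng=np.random.default_rng(0)
for i in range(500):
    a,b,c=P[rng.choice(len(P),3,False)];n=np.cross(b-a,c-a);l=np.linalg.norm(n)
    if l<1e-6: continue
    n/=l;k=abs((P-a)@n)<.001
    if best is None or k.sum()>best.sum(): best=k
Q=P[best];c=Q.mean(0);n=np.linalg.svd(Q-c)[2][2];n*=np.sign(n[2]);print('plane',c,n,best.mean(),'tilt',np.degrees(np.arccos(n[2])),'az',np.degrees(np.arctan2(n[1],n[0])))
np.savez('plane.npz',c=c,n=n)
# up-slope direction
x=np.array([0,0,1])-n*n[2];x/=np.linalg.norm(x);y=np.cross(n,x);print('x',x,'y',y,'yaw',np.degrees(np.arctan2(x[1],x[0])))
L=(W-c)@np.c_[x,y,n]
# height map image
m=(abs(L[...,0])<.15)&(abs(L[...,1])<.15)&(L[...,2]>-.02)&(L[...,2]<.06)
for xs in np.arange(-.10,.11,.02):
    k=m&(abs(L[...,0]-xs)<.003);Lk=L[k]
    print('x',round(xs,3),end=': ')
    for ys in np.arange(-.09,.091,.01):
        j=abs(Lk[:,1]-ys)<.004;print(f"{np.median(Lk[j,2])*1000:.0f}" if j.sum()>2 else '-',end=' ')
    print()
cv2.imwrite('pics/w3c.png',cv2.resize(z['p'][0:260,220:480,::-1],None,fx=2.3,fy=2.3,interpolation=cv2.INTER_CUBIC))
E
```

```text
290 60 [0.5377 0.1062 0.1144]
430 70 [0.6695 0.1306 0.122 ]
280 110 [0.5367 0.0602 0.0875]
415 50 [0.6492 0.1421 0.1281]
300 30 [0.5416 0.1314 0.1275]
350 80 [0.5982 0.1021 0.1245]
340 145 [0.6057 0.0416 0.1177]
270 160 [0.5363 0.0053 0.063 ]
405 240 [ 0.6502 -0.0046  0.2902]
410 170 [0.6605 0.0368 0.2043]
plane [0.57800288 0.10656263 0.11161862] [ 0.04139721 -0.49818699  0.86608082] 0.6746637082235474 tilt 29.993648615435788 az -85.24987909870886
x [-0.07172042  0.86310612  0.499904  ] y [-9.96565328e-01 -8.28103104e-02 -6.93889390e-18] yaw 94.75012090129115
x -0.1: - 2 2 1 2 1 2 2 2 2 2 2 2 1 2 2 -7 -18 - 
x -0.08: - -9 -10 -10 -10 -9 - - - -10 -10 -10 -8 - -10 -10 -14 - - 
x -0.06: - - -0 -0 0 40 42 42 42 -0 -0 -0 -0 0 1 0 - - - 
x -0.04: - 4 4 -0 0 31 23 16 25 31 5 18 18 -0 -0 0 -1 - - 
x -0.02: 1 - 4 0 -0 31 23 16 25 31 4 6 3 0 0 -0 -1 - - 
x 0.0: 0 -0 0 -0 -0 31 23 16 25 31 0 -0 0 0 -0 -0 -0 - - 
x 0.02: -0 -0 0 0 0 31 23 16 25 31 -0 0 0 -0 -0 -0 -1 - - 
x 0.04: -2 -1 -1 -2 -2 -2 -2 -2 -2 -1 -2 -1 -1 -1 -2 -2 - - - 
x 0.06: - - - - - - - - - - - - - - - - - - - 
x 0.08: - - - - - - - - - - - - - - - - - - - 
x 0.1: - - - - - - - - - - - - - - - - - - -
```

View pics/w3c.png

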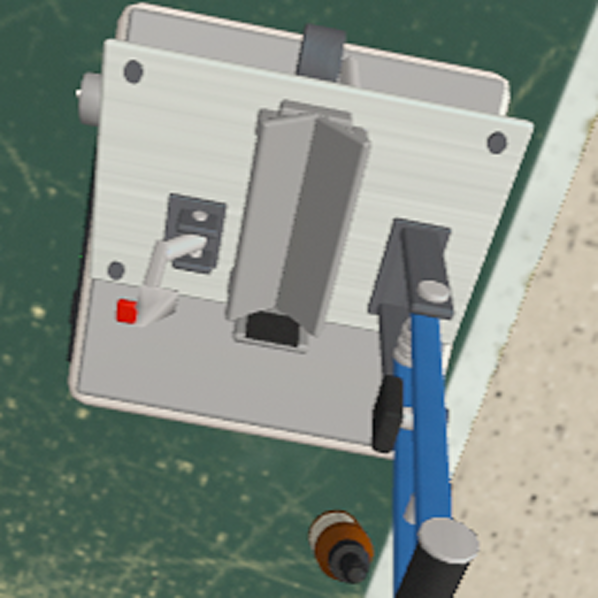

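```bash
python3 - <<'E'
from h import *
def frame():
    q=np.load('plane.npz');c,n=q['c'],q['n'];x=np.array([0,0,1])-n*n[2];x/=np.linalg.norm(x);return c,np.c_[x,np.cross(n,x),n]
c,F=frame()
for nm in('w3','top0','scene0'):
    W=pts(load(nm));L=(W-c)@F
    m=(L[...,0]>-.045)&(L[...,0]<.02)&(L[...,1]>-.04)&(L[...,1]<.003)&(L[...,2]>.014)&(L[...,2]<.032)
    P=L[m]
    print(nm,len(P))
    if len(P)<20: continue
    # two walls: z = k(y-yc) ; fit by |y-y0|+z0 +slope of y0 along x
    from scipy.optimize import least_squares
    f=lambda a:(P[:,2]-(a[1]+abs(P[:,1]-a[0]-a[2]*P[:,0])))/np.sqrt(2)
    s=least_squares(f,[-.02,.014,0],loss='soft_l1',f_scale=.0005);print(' y0,zV,slope',s.x,np.median(abs(s.fun)))
    y0=s.x[0]
    # ends: profile on walls along x
    for yy in(y0-.014,y0+.014):
        k=(abs(L[...,1]-yy)<.003)&(L[...,2]>.02)&(L[...,2]<.05)&(abs(L[...,0])<.1)
        xs=np.sort(L[k][:,0]);print('  wall x range',xs[[0,1,2]] ,xs[[-3,-2,-1]])
    k=(abs(L[...,1]-y0)<.012)&(L[...,2]>.035)&(L[...,2]<.06)&(abs(L[...,0])<.1)
    if k.sum(): Q=L[k];print('  stop top x range',np.percentile(Q[:,0],[0,2,98,100]),'z',np.median(Q[:,2]))
    for zz in (.026,.03,.034,.038):
        k=(abs(L[...,1]-y0)<.008)&(abs(L[...,2]-zz)<.002)&(L[...,0]<-.03)&(L[...,0]>-.08)
        if k.sum(): print('   stop face z',zz,L[k][:,0].min(),np.median(L[k][:,0]),L[k][:,0].max())
E
```

```text
w3 2636
 y0,zV,slope [-0.02071803  0.01372206  0.00038182] 0.00039803346483845186
  wall x range [-0.06068977 -0.06033691 -0.06012686] [0.02917661 0.02925773 0.02962158]
  wall x range [-0.06048542 -0.06013429 -0.05948648] [0.02905649 0.02928118 0.02963676]
  stop top x range [-0.06033189 -0.06012552 -0.05443193 -0.05414845] z 0.041466836534936144
   stop face z 0.026 -0.05651307781229794 -0.05526327724646027 -0.0543061581092658
   stop face z 0.03 -0.05598111628564602 -0.05531063473186926 -0.05421676185790439
   stop face z 0.034 -0.05622465081160063 -0.05538639372204877 -0.05447320813029173
   stop face z 0.038 -0.05614129615091288 -0.05541176344850465 -0.0544443005862867
top0 364
 y0,zV,slope [-0.02062326  0.01406995  0.00667887] 0.0009522902021986549
  wall x range [-0.06024629 -0.06001653 -0.0599614 ] [0.02747849 0.02754603 0.02784689]
  wall x range [-0.06285115 -0.06231372 -0.06148319] [0.02517413 0.026435   0.0266434 ]
  stop top x range [-0.064288   -0.06417052 -0.05619535 -0.05570504] z 0.04088105649751345
   stop face z 0.026 -0.05849952117471743 -0.05732290147073102 -0.03
[... 255 characters left out ...]
679050091
scene0 280
 y0,zV,slope [-0.01782937  0.01127653 -0.00147237] 0.002246042555978915
  wall x range [-0.06106172 -0.0604576  -0.06040421] [0.02653811 0.02672806 0.02875304]
  wall x range [-0.06096783 -0.06058483 -0.05939176] [0.02280025 0.02615787 0.02856045]
  stop top x range [-0.060539   -0.060517   -0.05468312 -0.05440657] z 0.04355255852925146
   stop face z 0.026 -0.060304341832810804 -0.060120014459250595 -0.059935687085690394
   stop face z 0.03 -0.05991597899356161 -0.05471174328603313 -0.049507507578504646
   stop face z 0.034 -0.060278650883917775 -0.06008494460418626 -0.03448794198761536
   stop face z 0.038 -0.060493175337934434 -0.06010850166323663 -0.05972382798853883
```

```bash
cat >> h.py <<'E'
def frame():
    q=np.load('plane.npz');c,n=q['c'],q['n'];x=np.array([0,0,1])-n*n[2];x/=np.linalg.norm(x);F=np.c_[x,np.cross(n,x),n]
    return c+F@np.array([-.0002,-.0207,.0338]),F
Ct=R.from_matrix(np.array([[0,0,1],[-1,0,0],[0,-1,0]]))
E
python3 - <<'E'
from h import *
from plant import manip
home,F=frame();print(home,F.round(3))
o=manip.get_obs();p0,R0=pose(o);print((Rmodel(o['joints'],Ct).inv()*R0).magnitude())
for s in(1,-1):
  for pitch in (0,-10):  # extra tool pitch about cradle y
    for q1 in(.15,.25,.35,.45):
     for a in(.3,.6):
      Rg=R.from_rotvec(F[:,1]*np.radians(pitch))*Rax(s*F[:,0],-F[:,2])
      B=(R.from_euler('y',-a)*R.from_euler('z',-q1)*Rg*Ct.inv())
      print(s,pitch,q1,a,-B.as_euler('XYX').round(2),-Rg.as_matrix()[:,2].round(2))
E
```

```text
[0.60004535 0.09126546 0.14079218] [[-0.072 -0.997  0.041]
 [ 0.863 -0.083 -0.498]
 [ 0.5   -0.     0.866]]
2.2422079462916026e-16
1 0 0.15 0.3 [-0.55 -1.28 -3.05] [ 0.04 -0.5   0.87]
1 0 0.15 0.6 [-0.62 -1.03 -2.86] [ 0.04 -0.5   0.87]
1 0 0.25 0.3 [-0.55 -1.23 -3.13] [ 0.04 -0.5   0.87]
1 0 0.25 0.6 [-0.64 -0.98 -2.94] [ 0.04 -0.5   0.87]
1 0 0.35 0.3 [-0.55 -1.18  3.07] [ 0.04 -0.5   0.87]
1 0 0.35 0.6 [-0.65 -0.93 -3.02] [ 0.04 -0.5   0.87]
1 0 0.45 0.3 [-0.54 -1.13  2.98] [ 0.04 -0.5   0.87]
1 0 0.45 0.6 [-0.65 -0.88 -3.11] [ 0.04 -0.5   0.87]
1 -10 0.15 0.3 [-0.73 -1.3  -2.99] [ 0.05 -0.64  0.77]
1 -10 0.15 0.6 [-0.81 -1.08 -2.77] [ 0.05 -0.64  0.77]
1 -10 0.25 0.3 [-0.74 -1.24 -3.07] [ 0.05 -0.64  0.77]
1 -10 0.25 0.6 [-0.84 -1.02 -2.83] [ 0.05 -0.64  0.77]
1 -10 0.35 0.3 [-0.74 -1.17  3.14] [ 0.05 -0.64  0.77]
1 -10 0.35 0.6 [-0.86 -0.96 -2.9 ] [ 0.05 -0.64  0.77]
1 -10 0.45 0.3 [-0.73 -1.11  3.06] [ 0.05 -0.64  0.77]
1 -10 0.45 0.6 [-0.87 -0.9  -2.97] [ 0.05 -0.64  0.77]
-1 0 0.15 0.3 [-0.55 -1.28  0.1 ] [ 0.04 -0.5   0.87]
-1 0 0.15 0.6 [-0.62 -1.03  0.28] [ 0.04 -0.5   0.87]
-1 0 0.25 0.3 [-0.55 -1.23  0.01] [ 0.04 -0.5   0.87]
-1 0 0.25 0.6 [-0.64 -0.98  0.2 ] [ 0.04 -0.5   0.87]
-1 0 0.35 0.3 [-0.55 -1.18 -0.08] [ 0.04 -0.5   0.87]
-1 0 0.35 0.6 [-0.65 -0.93  0.12] [ 0.04 -0.5   0.87]
-1 0 0.45 0.3 [-0.54 -1.13 -0.17] [ 0.04 -0.5   0.87]
-1 0 0.45 0.6 [-0.65 -0.88  0.03] [ 0.04 -0.5   0.87]
-1 -10 0.15 0.3 [-0.73 -1.3   0.15] [ 0.05 -0.64  0.77]
-1 -10 0.15 0.6 [-0.81 -1.08  0.37] [ 0.05 -0.64  0.77]
-1 -10 0.25 0.3 [-0.74 -1.24  0.07] [ 0.05 -0.64  0.77]
-1 -10 0.25 0.6 [-0.84 -1.02  0.31] [ 0.05 -0.64  0.77]
-1 -10 0.35 0.3 [-0.74 -1.17 -0.  ] [ 0.05 -0.64  0.77]
-1 -10 0.35 0.6 [-0.86 -0.96  0.24] [ 0.05 -0.64  0.77]
-1 -10 0.45 0.3 [-0.73 -1.11 -0.08] [ 0.05 -0.64  0.77]
-1 -10 0.45 0.6 [-0.87 -0.9   0.17] [ 0.05 -0.64  0.77]
```

```bash
python3 - <<'E'
from h import *
from plant import manip
home,F=frame();o=manip.get_obs();p0,R0=pose(o)
print('now in cradle',F.T@(p0-home))
Rg=Rax(F[:,0],-F[:,2])
print('rot',(R0.inv()*Rg).as_rotvec(degrees=True))
rows(p0,R0,home+F@np.array([.056,0,.27]),Rg,6)
E
```

```text
now in cradle [0.02670467 0.01282381 0.28170931]
rot [-2.79488259 28.57344737  9.74489404]
0.48 0.3 -0.06 -0.5 4.8 1.6; 0.49 0.29 -0.03 -0.4 4.7 1.7; 0.49 0.27 0.03 -0.5 4.8 1.6; 0.5 0.26 0.06 -0.5 4.7 1.6; 0.5 0.25 0.11 -0.4 4.8 1.6; 0.5 0.22 0.15 -0.5 4.8 1.6

end [0.6072 0.0051 0.4027] err 0.05 max [0.5  0.3  0.15 0.5  4.8  1.7 ]
```

Request:
play_rows:
  targets: "0.5 0.3 0 0 6 0; 0.5 0.3 0 0 6 0; 0.5 0.3 0 0 6 1; 0.5 0.3 0.1 -1 5.3 2; 0.5 0.2 0.1 -0.9 5.3 3; 0.5 0.2 0.1 -0.9 0 3.7; 0 0 0 0 0 0; 0 0 0 0 0 0"

```text
time: 8.68
eef_pos: [0.6036, -0.0021, 0.3975]
eef_rot: [-0.198, 0.65, 0.714, 0.168]
ft_force: [0.7, 0.6, -0.1]
grip_width: 0.0377
```

```bash
cat > st.py <<'E'
from h import *
from plant import manip
home,F=frame();o=manip.get_obs();p0,R0=pose(o)
Rg=Rax(F[:,0],-F[:,2])
print(o['time'],o['joints'].round(3),'cradle',(F.T@(p0-home)).round(4),'rot to go',(R0.inv()*Rg).as_rotvec(degrees=True).round(2),'w',o['grip_width'],'F cradle',(F.T@o['ft_force']).round(2))
E
python3 st.py
```

```text
8.675 [-0.008  0.355  0.435 -0.525 -1.709 -3.097] cradle [0.0475 0.0042 0.269 ] rot to go [-1.37 -0.08  0.32] w 0.03774058913491009 F cradle [ 0.44 -0.7  -0.33]
```

```bash
cat >> st.py <<'E'
import sys
if len(sys.argv)>1:
    t=[float(v) for v in sys.argv[1:4]];rows(p0,R0,home+F@np.array(t),Rg,int(sys.argv[4]))
E
python3 st.py .056 0 .10 6
```

```text
8.675 [-0.008  0.355  0.435 -0.525 -1.709 -3.097] cradle [0.0475 0.0042 0.269 ] rot to go [-1.37 -0.08  0.32] w 0.03774058913491009 F cradle [ 0.44 -0.7  -0.33]
0.14 0.14 2.82 -0.2 0 0.1; 0.14 0.12 2.81 -0.3 0 0; 0.13 0.12 2.82 -0.2 0 0.1; 0.14 0.1 2.81 -0.2 -0.1 0; 0.14 0.09 2.82 -0.2 0 0.1; 0.15 0.08 2.82 -0.3 0 0

end [0.6001 0.0898 0.2554] err 0.04 max [0.15 0.14 2.82 0.3  0.1  0.1 ]
```

Request:
play_rows:
  targets: "0.15 0.15 2.8 -0.2 0 0; 0.15 0.1 2.8 -0.3 0 0.1; 0.15 0.1 2.8 -0.2 0 0; 0.15 0.1 2.8 -0.2 0 0.1; 0.15 0.1 2.8 -0.2 0 0; 0.15 0.1 2.8 -0.3 0 0.1; 0 0 0 0 0 0; 0 0 0 0 0 0"

```text
time: 9.68
eef_pos: [0.6011, 0.0897, 0.2578]
eef_rot: [-0.19, 0.654, 0.711, 0.177]
ft_force: [0.6, -0.2, -0.3]
grip_width: 0.0376
```

```bash
python3 st.py .056 0 .05 2; python3 -c "
from h import *
snap('scene','s4');snap('wrist','w4')
z=load('s4');cv2.imwrite('pics/s4c.png',cv2.resize(z['p'][130:310,220:440,::-1],None,fx=3,fy=3,interpolation=cv2.INTER_CUBIC))"
```

```text
9.675 [ 0.139  0.38   0.137 -0.541 -1.331 -3.065] cradle [ 0.0571 -0.0009  0.1022] rot to go [ 0.13 -0.08  0.09] w 0.03756201338352522 F cradle [-0.38 -0.55 -0.09]
-0.06 -0.05 2.61 0.1 0 0; -0.05 -0.05 2.61 0 -0.1 0.1

end [0.5981 0.1147 0.2121] err 0.03 max [0.06 0.05 2.61 0.1  0.1  0.1 ]
```

View pics/s4c.png

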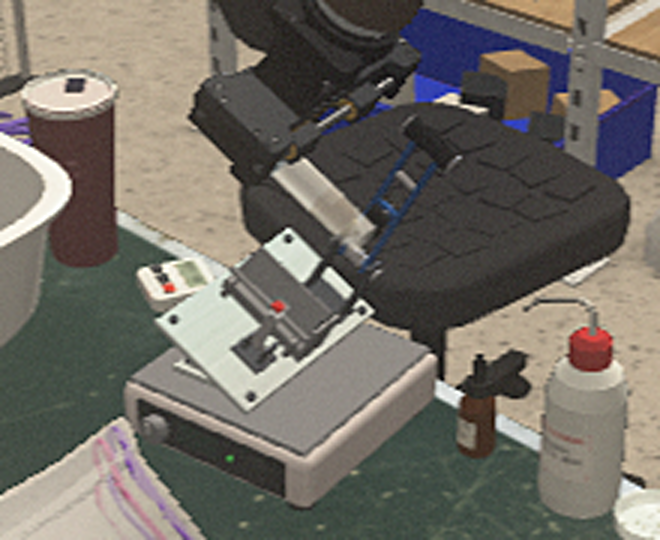

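View pics/w4.png

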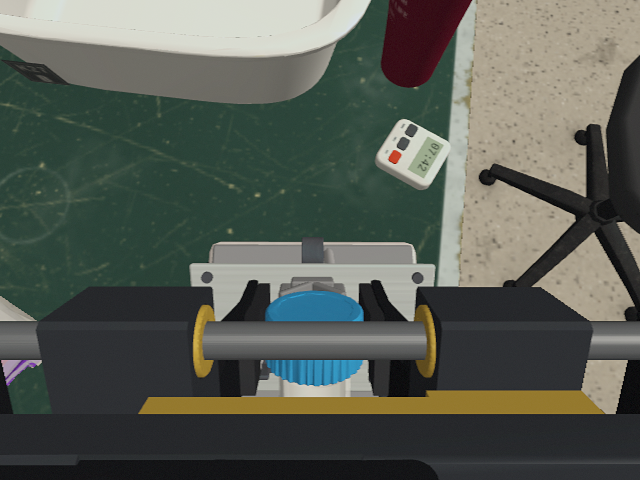

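```bash
python3 - <<'E'
from h import *
home,F=frame();W=pts(load('s4'));L=(W-home)@F
m=(L[...,0]>-.06)&(L[...,0]<.03)&(abs(L[...,1])<.025)&(L[...,2]>.07)&(L[...,2]<.13)
P=L[m];print(len(P),P.min(0),P.max(0))
from scipy.optimize import least_squares
def f(a):
    y0,z0,ky,kz=a;return np.hypot(P[:,1]-y0-ky*P[:,0],P[:,2]-z0-kz*P[:,0])-.014
s=least_squares(f,[0,.1,0,0],loss='soft_l1',f_scale=.001);print(s.x,np.median(abs(s.fun)))
E
```

```text
418 [-0.04394946 -0.01340349  0.08651212] [0.02979894 0.01993246 0.11967288]
[-0.00129972  0.10139081  0.00357278  0.02607478] 0.001574758688786584
```

Request:
play_rows:
  targets: "-0.1 -0.1 2.6 0 0 0; -0.1 0 2.6 0 0 0; 0 0 2 0 0 0; 0 0 1.2 0 0 0; 0 0 0.5 0 0 0; 0 0 0 0 0 0; 0 0 0 0 0 0"

```text
time: 10.65
eef_pos: [0.5966, 0.1322, 0.1795]
eef_rot: [-0.19, 0.654, 0.71, 0.177]
ft_force: [-0.2, -0.1, 0.5]
grip_width: 0.0375
```

```bash
python3 st.py .050 0 .0017 6
```

```text
10.65 [ 0.206  0.438  0.032 -0.574 -1.158 -3.031] cradle [0.0549 0.0001 0.0129] rot to go [ 0.14 -0.13  0.03] w 0.03745581816443333 F cradle [0.2  0.18 0.44]
-0.08 0 0.19 0 0 0; -0.09 0 0.18 0 0 0; -0.08 0 0.19 0.1 -0.1 0; -0.08 0 0.19 0 0 0; -0.08 0 0.18 0 0 0; -0.09 0 0.19 0 0 0

end [0.5965 0.1335 0.1673] err 0.06 max [0.09 0.   0.19 0.1  0.1  0.  ]
```

Request:
play_rows:
  targets: "-0.05 0 0.3 0 0 0; -0.05 0 0.3 0 0 0; -0.05 0 0.2 0 0 0; 0 0 0.15 0 0 0; 0 0 0.1 0 0 0; 0 0 0 0 0 0; 0 0 0 0 0 0"

```text
time: 11.52
eef_pos: [0.5961, 0.1364, 0.169]
eef_rot: [-0.191, 0.654, 0.71, 0.177]
ft_force: [1.7, -1.1, -0.1]
grip_width: 0.0374
```

```bash
python3 st.py
```

```text
11.525 [ 0.212  0.449  0.021 -0.58  -1.138 -3.024] cradle [0.0534 0.0002 0.0018] rot to go [ 0.11 -0.13  0.01] w 0.03739680767127978 F cradle [-1.11 -1.58  0.47]
```

Request:
play_rows:
  targets: "-0.1 0 0.05 0 0 0; -0.1 0 0 0 0 0; -0.1 0 0.05 0 0 0; -0.1 0 0 0 0 0; -0.1 0 0 0 0 0; -0.05 0 0 0 0 0; 0 0 0 0 0 0; 0 0 0 0 0 0"

```text
time: 12.52
eef_pos: [0.5965, 0.1327, 0.1664]
eef_rot: [-0.191, 0.654, 0.711, 0.177]
ft_force: [-0.8, 1.9, 7.2]
grip_width: 0.0375
```

```bash
python3 st.py
```

```text
12.525 [ 0.205  0.452  0.02  -0.582 -1.137 -3.014] cradle [0.0489 0.0001 0.0014] rot to go [ 0.13 -0.19  0.07] w 0.03750168152198907 F cradle [5.34 0.63 5.29]
```

Request:
play_rows:
  targets: "-0.05 0 -0.05 0 0 0; 0 0 0 0 0 0; 0 0 0 0 0 0"

```text
time: 12.9
eef_pos: [0.5966, 0.1318, 0.166]
eef_rot: [-0.191, 0.654, 0.711, 0.177]
ft_force: [0.8, 0.8, 6.0]
grip_width: 0.0376
```

```bash
python3 st.py;  python3 -c "
from h import *
snap('scene','s5')
z=load('s5');cv2.imwrite('pics/s5c.png',cv2.resize(z['p'][180:310,250:400,::-1],None,fx=4,fy=4,interpolation=cv2.INTER_CUBIC))"
```

```text
12.9 [ 0.204  0.453  0.02  -0.581 -1.138 -3.013] cradle [0.0479 0.0001 0.0015] rot to go [ 0.12 -0.16  0.04] w 0.0375942798927864 F cradle [ 3.64 -0.9   4.86]
```

View pics/s5c.png

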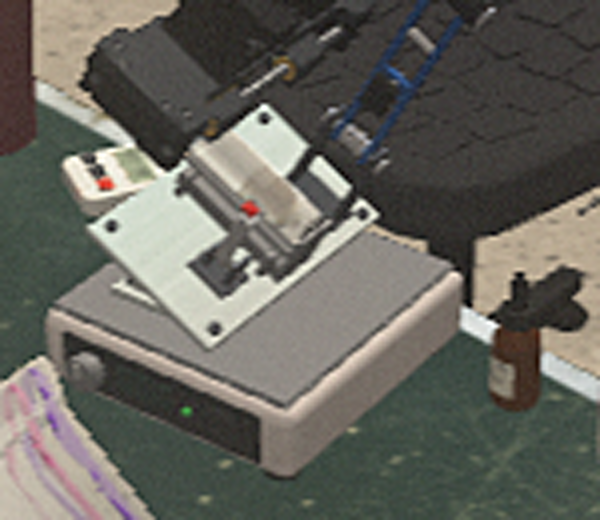

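Request:
play_rows:
  targets: "-0.05 0 -0.05 0 0 0; -0.05 0 0 0 0 0; 0 0 0 0 0 0; 0 0 0 0 0 0"

```text
time: 13.45
eef_pos: [0.5966, 0.1305, 0.1654]
eef_rot: [-0.191, 0.654, 0.71, 0.177]
ft_force: [2.2, 0.6, 5.1]
grip_width: 0.0374
```

```bash
python3 st.py
```

```text
13.45 [ 0.202  0.453  0.019 -0.581 -1.138 -3.011] cradle [0.0464 0.0002 0.0017] rot to go [ 0.11 -0.13  0.01] w 0.03741432953456991 F cradle [ 2.93 -2.27  4.22]
```

Request:
play_rows:
  targets: "0 0 0 0 0 0; 0 0 0 0 0 0; 0 0 0 0 0 0; 0 0 0 0 0 0; 0 0 0 0 0 0"
  hand: 0.65

```text
time: 14.08
eef_pos: [0.5961, 0.1305, 0.1651]
eef_rot: [-0.191, 0.654, 0.71, 0.176]
ft_force: [1.3, 0.9, 0.2]
grip_width: 0.0563
```

```bash
python3 st.py
```

```text
14.075 [ 0.202  0.453  0.019 -0.581 -1.138 -3.011] cradle [0.0463 0.0007 0.0014] rot to go [ 0.03 -0.13 -0.01] w 0.056331810709563626 F cradle [ 0.79 -1.38 -0.19]
```

Request:
play_rows:
  targets: "0 0 -1 0 0 0; 0 0 -2 0 0 0; 0 0 -3 0 0 0; 0.3 0 -3 0 0 0; 0.3 0 -3 0 0 0; 0.3 0 -3 0 0 0; 0 0 -3 0 0 0; 0 0 -3 0 0 0; 0 0 0 0 0 0"

```text
time: 15.2
eef_pos: [0.6049, 0.0314, 0.3554]
eef_rot: [-0.188, 0.654, 0.71, 0.179]
ft_force: [-0.0, 0.2, -0.3]
grip_width: 0.0567
```

```bash
python3 st.py;  python3 -c "
from h import *
snap('scene','s6');snap('wrist','w6');snap('top','t6')
z=load('s6');cv2.imwrite('pics/s6c.png',cv2.resize(z['p'][150:310,240:440,::-1],None,fx=4,fy=3.75,interpolation=cv2.INTER_CUBIC))"
```

```text
15.2 [ 0.045  0.342  0.315 -0.524 -1.558 -3.094] cradle [5.530e-02 1.000e-04 2.159e-01] rot to go [ 0.47 -0.05  0.1 ] w 0.056678002392566276 F cradle [ 0.05  0.01 -0.35]
```

View pics/s6c.png

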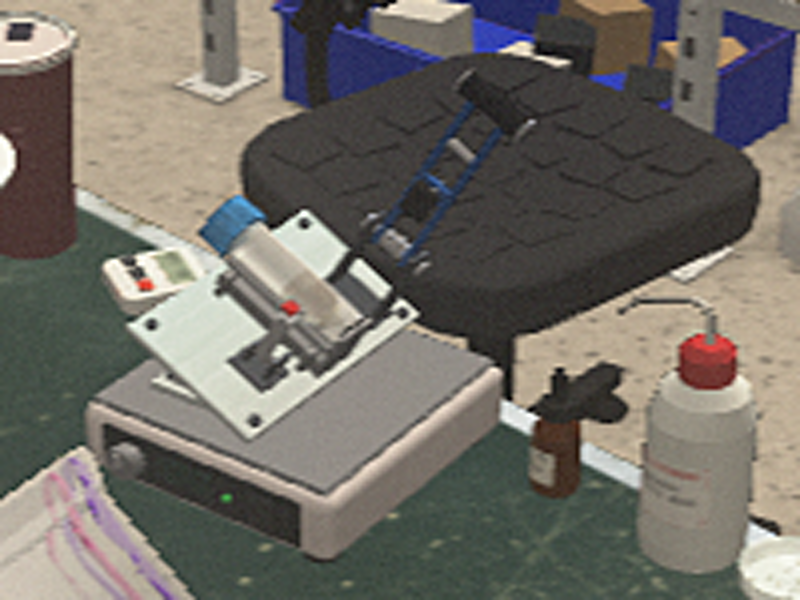

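View pics/w6.png

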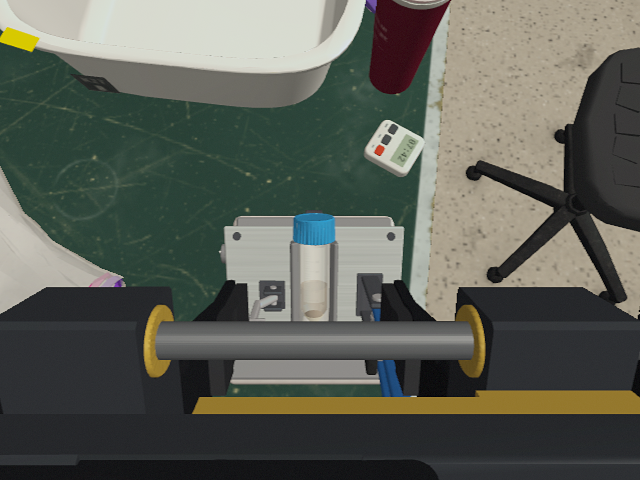

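The tube lies in the cradle with its cap up: cap at (314,228) in the wrist view, on the cradle axis. Next I check its position numerically and locate the bar.

```bash
python3 - <<'E'
from h import *
from scipy.optimize import least_squares
home,F=frame()
for nm in('w6','s6','t6'):
    z=load(nm);W=pts(z);L=(W-home)@F;hsv=cv2.cvtColor(z['p'],cv2.COLOR_RGB2HSV)
    m=(abs(L[...,1])<.03)&(L[...,0]>.01)&(L[...,0]<.08)&(L[...,2]>-.02)&(L[...,2]<.03)&(hsv[...,0]>90)&(hsv[...,0]<110)&(hsv[...,1]>110)
    P=L[m]
    if len(P)<10: print(nm,len(P));continue
    f=lambda a:np.hypot(P[:,1]-a[0],P[:,2]-a[1])-.019
    q=P[P[:,0]<np.percentile(P[:,0],97)-.0015]
    s=least_squares(f,[0,0],loss='soft_l1',f_scale=.001)
    print(nm,'cap x',np.percentile(P[:,0],[1,99]),'-> mid', np.percentile(P[:,0],99)-.055,'y,z',s.x,len(P))
    b=(abs(L[...,1])<.013)&(L[...,0]>-.05)&(L[...,0]<.03)&(L[...,2]>.003)&(L[...,2]<.02);Q=L[b]
    if len(Q)>30:
        g=lambda a:np.hypot(Q[:,1]-a[0]-a[2]*Q[:,0],Q[:,2]-a[1]-a[3]*Q[:,0])-.014
        s=least_squares(g,[0,0,0,0],loss='soft_l1',f_scale=.001);print('  body',s.x,len(Q),Q[:,0].min())
    # bar
    k=(L[...,0]>-.08)&(L[...,0]<.02)&(L[...,1]>-.09)&(L[...,1]<-.01)&(L[...,2]>.15)&(L[...,2]<.20);B=L[k]
    if len(B): print('  bar',len(B),np.percentile(B,[2,50,98],axis=0).round(4))
W=pts(load('w3'));L=(W-home)@F
k=(L[...,0]>-.08)&(L[...,0]<.02)&(L[...,1]>-.09)&(L[...,1]<-.01)&(L[...,2]>.15)&(L[...,2]<.20);B=L[k]
print('w3 bar',len(B),np.percentile(B,[2,50,98],axis=0).round(4))
k=(L[...,0]>-.08)&(L[...,0]<.02)&(L[...,1]>-.09)&(L[...,1]<-.01)&(L[...,2]>.06)&(L[...,2]<.15);B=L[k]
print('w3 rails',len(B),np.percentile(B,[2,50,98],axis=0).round(4))
E
```

```text
w6 cap x [0.03384244 0.0543769 ] -> mid -0.0006231003327099027 y,z [-0.00025472 -0.00050302] 1231
  body [-4.89104757e-05  6.43647849e-04 -1.14808425e-03  6.61399083e-03] 2125 -0.04281094967857727
  bar 27 [[-0.02   -0.0548  0.1501]
 [-0.0191 -0.0485  0.1511]
 [-0.0184 -0.0444  0.152 ]]
s6 cap x [0.03352503 0.05353818] -> mid -0.0014618242457546046 y,z [-0.00050171  0.00048995] 117
  body [-0.00096038  0.0015699  -0.01036441  0.01280139] 270 -0.04993738400830187
  bar 185 [[-0.0562 -0.0523  0.1525]
 [-0.0338 -0.0437  0.1792]
 [-0.0097 -0.0378  0.1845]]
t6 cap x [0.04800855 0.05390786] -> mid -0.0010921439594785837 y,z [-0.00811551  0.00028083] 89
w3 bar 1750 [[-0.0555 -0.055   0.1516]
 [-0.0244 -0.0463  0.1796]
 [-0.0084 -0.0406  0.1825]]
w3 rails 1984 [[-0.0438 -0.0577  0.0637]
 [-0.0209 -0.0486  0.1023]
 [-0.0186 -0.0375  0.1483]]
```

```bash
python3 - <<'E'
from h import *
home,F=frame()
for n in('top0','scene0'):
    W=pts(load(n));m=(W[...,0]>.70)&(W[...,0]<1.0)&(W[...,1]>-.3)&(W[...,1]<.3);P=W[m];print(n,len(P),P[:,2].max() if len(P) else None, P[P[:,2].argmax()])
W=pts(load('w6'))
for u,v in [(233,300),(225,320),(395,300),(405,320),(240,285)]:
    from plant import manip
    p0,R0=pose(manip.get_obs());print(u,v,R0.inv().apply(W[v,u]-p0).round(4))
E
python3 st.py .03 0 .27 3
```

```text
top0 3268 0.12220927389545341 [ 0.70282757 -0.161916    0.12220927]
scene0 444 0.05813303895578713 [ 0.702449   -0.27087949  0.05813304]
233 300 [ 0.0101 -0.0306  0.0022]
225 320 [ 0.0103 -0.03   -0.0152]
395 300 [0.0105 0.031  0.0012]
405 320 [ 0.0105  0.0311 -0.0156]
240 285 [ 0.0103 -0.0304  0.0172]
15.35 [ 0.047  0.345  0.309 -0.526 -1.558 -3.094] cradle [0.0547 0.0012 0.2112] rot to go [ 0.01 -0.16 -0.04] w 0.05668280921267178 F cradle [ 0.19 -0.07 -0.17]
-0.82 0.04 -1.96 0 -0.1 0; -0.82 0.04 -1.96 0 0 0; -0.82 0.04 -1.96 0 -0.1 0

end [ 0.609  -0.0173  0.3896] err 0.06 max [0.82 0.04 1.96 0.   0.1  0.  ]
```

```bash
python3 - <<'E'
from h import *
from plant import manip
home,F=frame();p0,R0=pose(manip.get_obs())
c0=F.T@(p0-home)
pm=home+F@np.array([c0[0],c0[1],.275])
a,b=rows(p0,R0,pm,R0,3)
Rg=Rax(-F[:,0],-F[:,2])
rows(a,b,home+F@np.array([-.032,-.080,.25]),Rg,17,rv=[0,0,-179.8])
E
```

```text
0.01 0 -2.13 0 0 0; 0 0 -2.12 0 0 0; 0.01 0 -2.13 0 0 0

end [0.6063 0.0014 0.4063] err 0.0 max [0.01 0.   2.13 0.   0.   0.  ]
-0.51 0.48 0.15 0 0 -10.6; -0.59 0.37 0.14 0 0 -10.6; -0.65 0.27 0.15 0 0 -10.5; -0.68 0.13 0.14 0 0 -10.6; -0.7 0.01 0.15 0 0 -10.6; -0.69 -0.12 0.14 0 0 -10.6; -0.66 -0.24 0.15 0 0 -10.5; -0.6 -0.36 0.15 0 0 -10.6; -0.52 -0.46 0.14 0 0 -10.6; -0.43 -0.55 0.15 0 0 -10.6

-0.32 -0.63 0.14 0 0 -10.5; -0.21 -0.67 0.15 0 0 -10.6; -0.07 -0.69 0.15 0 0 -10.6; 0.05 -0.7 0.14 0 0 -10.6; 0.18 -0.67 0.15 0 0 -10.5; 0.3 -0.64 0.14 0 0 -10.6; 0.41 -0.56 0.15 0 0.2 -10.8

end [ 0.6924 -0.0542  0.3413] err 0.06 max [ 0.7   0.7   0.15  0.    0.2  10.8 ]
```

Request:
play_rows:
  targets: "0 0 -2.1 0 0 0; 0 0 -2.1 0 0 -3; 0 0 -2.1 0 0 -7; -0.5 0.5 0.15 0 0 -10.6; -0.6 0.4 0.15 0 0 -10.6; -0.65 0.3 0.15 0 0 -10.6; -0.7 0.15 0.15 0 0 -10.6; -0.7 0 0.15 0 0 -10.6; -0.7 -0.1 0.15 0 0 -10.6; -0.65 -0.25 0.15 0 0 -10.6"
  hand: 0

```text
time: 16.6
eef_pos: [0.6482, -0.015, 0.3801]
eef_rot: [-0.024, 0.005, 0.965, 0.259]
ft_force: [0.2, -0.3, -1.3]
grip_width: 0.0006
```

```bash
python3 - <<'E'
from h import *
from plant import manip
home,F=frame();o=manip.get_obs();p0,R0=pose(o)
print(o['joints'].round(3),F.T@(p0-home),o['grip_width'])
Rg=Rax(-F[:,0],-F[:,2]);print((R0.inv()*Rg).as_rotvec(degrees=True))
rows(p0,R0,home+F@np.array([-.032,-.080,.25]),Rg,10)
E
```

```text
[-0.029  0.435  0.514 -0.528 -1.697 -1.608] [ 0.02446552 -0.0391451   0.2622221 ] 0.0005915013986158287
[ 2.40574742e-01  7.91227930e-02 -9.54013034e+01]
-0.46 -0.52 0.12 0 0 -9.5; -0.37 -0.6 0.12 0 0 -9.6; -0.26 -0.64 0.12 0.1 0 -9.5; -0.15 -0.68 0.12 0 0 -9.6; -0.04 -0.7 0.12 0 0 -9.5; 0.08 -0.69 0.12 0 0 -9.5; 0.19 -0.67 0.12 0 0.1 -9.6; 0.3 -0.63 0.12 0.1 0 -9.5; 0.4 -0.57 0.12 0 0 -9.6; 0.49 -0.5 0.13 0 0 -9.5

end [ 0.6924 -0.0543  0.3413] err 0.03 max [0.49 0.7  0.13 0.1  0.1  9.6 ]
```

Request:
play_rows:
  targets: "-0.45 -0.5 0.1 0 0 -9.5; -0.4 -0.6 0.1 0 0 -9.5; -0.25 -0.65 0.1 0 0 -9.5; -0.15 -0.7 0.1 0 0 -9.6; 0 -0.7 0.1 0 0 -9.6; 0.1 -0.7 0.1 0 0 -9.5; 0.2 -0.65 0.1 0 0 -9.5; 0.3 -0.65 0.1 0 0 -9.5; 0.4 -0.6 0.1 0 0 -9.5; 0.5 -0.5 0.1 0 0 -9.5"

```text
time: 17.85
eef_pos: [0.6922, -0.0562, 0.3425]
eef_rot: [-0.175, 0.709, -0.655, -0.193]
ft_force: [0.5, -0.9, 0.1]
grip_width: 0.0004
```

```bash
sed -i 's/Rg=Rax(F\[:,0\]/Rg=Rax(-F[:,0]/' st.py; python3 st.py -.032 -.080 .19 4;python3 -c "
from h import *
snap('scene','s7');snap('wrist','w7')
z=load('s7');cv2.imwrite('pics/s7c.png',cv2.resize(z['p'][100:300,240:440,::-1],None,fx=3,fy=3,interpolation=cv2.INTER_CUBIC))"
```

```text
17.85 [-0.085  0.546  0.604 -0.524 -1.707  0.112] cradle [-0.0331 -0.0797  0.252 ] rot to go [ 0.09  0.21 -0.24] w 0.00041796026218690965 F cradle [-0.79 -0.38  0.58]
-0.02 -0.01 1.55 0 0.1 -0.1; -0.03 -0.01 1.55 0 0 0; -0.02 -0.01 1.55 0.1 0.1 -0.1; -0.03 -0.01 1.55 0 0 0

end [ 0.6899 -0.0244  0.2894] err 0.05 max [0.03 0.01 1.55 0.1  0.1  0.1 ]
```

View pics/s7c.png

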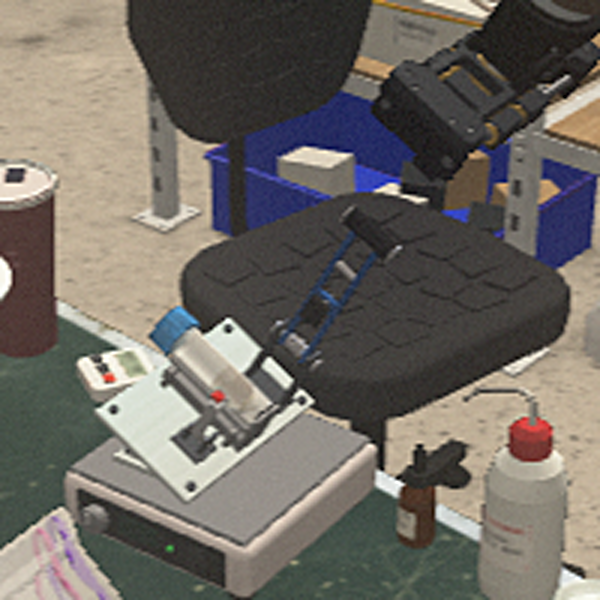

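View pics/w7.png

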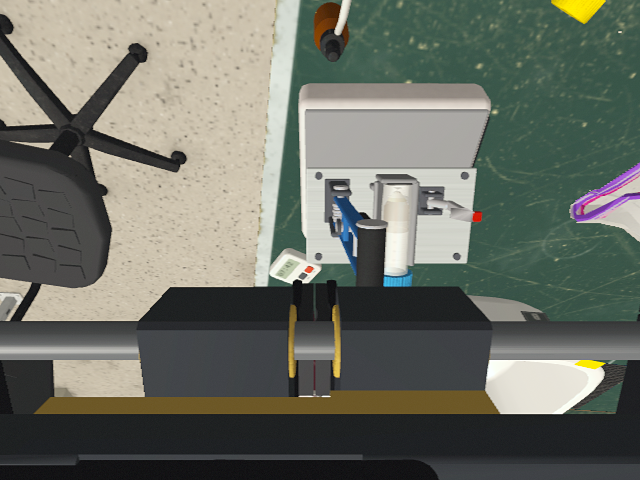

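```bash
python3 - <<'E'
from h import *
from plant import manip
home,F=frame();p0,R0=pose(manip.get_obs());z=load('w7');W=pts(z)
for v in(285,300,315,370):
    print(v,[(u,tuple((R0.inv().apply(W[v,u]-p0)*1000).round(0))) for u in (292,297,305,325,332,336,340)])
L=(W-home)@F
m=(L[...,2]>.14)&(L[...,2]<.2)&(L[...,1]>-.07)&(L[...,1]<0)&(L[...,0]<0)&(L[...,0]>-.07);B=L[m];print(len(B),np.percentile(B,[1,50,99],axis=0).round(4))
cv2.imwrite('pics/w7c.png',cv2.resize(z['p'][210:410,260:420,::-1],None,fx=3,fy=3,interpolation=cv2.INTER_CUBIC))
E
```

```text
285 [(292, (np.float64(-179.0), np.float64(-35.0), np.float64(500.0))), (297, (np.float64(11.0), np.float64(-7.0), np.float64(16.0))), (305, (np.float64(9.0), np.float64(-4.0), np.float64(20.0))), (325, (np.float64(9.0), np.float64(5.0), np.float64(20.0))), (332, (np.float64(11.0), np.float64(7.0), np.float64(16.0))), (336, (np.float64(11.0), np.float64(9.0), np.float64(17.0))), (340, (np.float64(-177.0), np.float64(45.0), np.float64(498.0)))]
300 [(292, (np.float64(36.0), np.float64(-5.0), np.float64(-56.0))), (297, (np.float64(11.0), np.float64(-6.0), np.float64(-0.0))), (305, (np.float64(9.0), np.float64(-3.0), np.float64(5.0))), (325, (np.float64(9.0), np.float64(4.0), np.float64(5.0))), (332, (np.float64(11.0), np.float64(7.0), np.float64(1.0))), (336, (np.float64(34.0), np.float64(5.0), np.float64(-52.0))), (340, (np.float64(38.0), np.float64(5.0), np.float64(-61.0)))]
315 [(292, (np.float64(36.0), np.float64(-5.0), np.float64(-63.0))), (297, (np.float64(11.0), np.float64(-6.0), np.float64(-12.0))), (305, (np.float64(10.0), np.float64(-3.0), np.float64(-10.0))), (325, (np.float64(10.0), np.float64(4.0), np.float64(-9.0))), (332, (np.float64(11.0), np.float64(6.0), np.float64(-12.0))), (336, (np.float64(36.0), np.float64(4.0), np.float64(-65.0))), (340, (np.float64(38.0), np.float64(5.0), np.float64(-67.0)))]
370 [(292, (np.float64(26.0), np.float64(-5.0), np.float64(-68.0))), (297, (np.float64(6.0), np.float64(-5.0), np.float64(-37.0))), (305, (np.float64(-0.0), np.float64(-3.0), np.float64(-27.0))), (325, (np.float64(-0.0), np.float64(4.0), np.float64(-28.0))), (332, (np.float64(6.0), np.float64(5.0), np.float64(-38.0))), (336, (np.float64(26.0), np.float64(4.0), np.float64(-69.0))), (340, (np.float64(27.0), np.float64(5.0), np.float64(-70.0)))]
2032 [[-0.0572 -0.0557  0.1434]
 [-0.0416 -0.0493  0.1806]
 [-0.0218 -0.0405  0.1831]]
```

View pics/w7c.png

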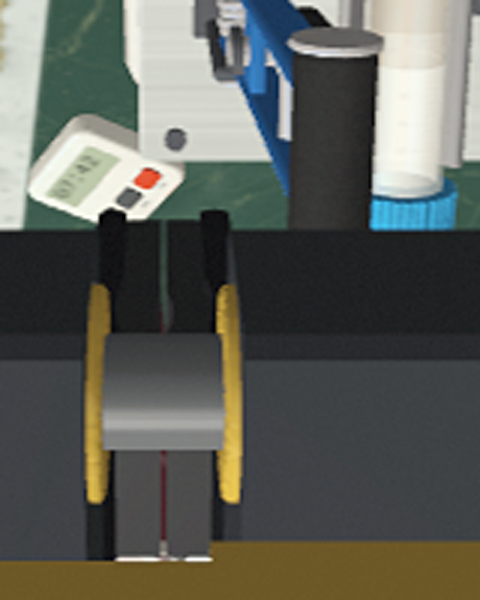

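Request:
play_rows:
  targets: "-0.1 0 1.6 0 0 0; 0 0 1.6 0 0 0; 0 0 1.6 0 0 0; 0 0 1.6 0 0 0; 0 0.5 0 0 0 0; 0 0.5 0 0 0 0; 0 0.5 0 0 0 0; 0 0 0 0 0 0; 0 0 0 0 0 0"

```text
time: 19.08
eef_pos: [0.6753, -0.0253, 0.2902]
eef_rot: [-0.176, 0.707, -0.657, -0.191]
ft_force: [2.2, 0.9, 0.8]
grip_width: 0.0002
```

```bash
python3 st.py -.032 -.0354 .189 3
```

```text
19.075 [-0.042  0.517  0.431 -0.522 -1.556  0.143] cradle [-0.0313 -0.0654  0.1906] rot to go [-0.2   0.15 -0.48] w 0.00019356227529830817 F cradle [ 0.96 -2.29  0.32]
0.03 1 0.05 -0.1 0 -0.2; 0.03 1 0.05 0 0.1 -0.1; 0.02 1 0.05 -0.1 0 -0.2

end [ 0.6454 -0.0275  0.2885] err 0.05 max [0.03 1.   0.05 0.1  0.1  0.2 ]
```

Request:
play_rows:
  targets: "0 1 0.1 0 0 -0.2; 0 1 0.1 0 0 -0.2; 0 1 0 0 0 -0.1; 0 1.2 0.3 0 0 0; 0 1.2 0.3 0 0 0; 0 1.2 0.3 0 0 0; 0 0 0 0 0 0"

```text
time: 19.95
eef_pos: [0.6078, -0.0249, 0.2806]
eef_rot: [-0.177, 0.71, -0.654, -0.191]
ft_force: [3.4, 0.6, 1.0]
grip_width: 0.0005
```

```bash
python3 st.py -.032 .0347 .1606 4; python3 -c "
from h import *
snap('scene','s8')
z=load('s8');cv2.imwrite('pics/s8c.png',cv2.resize(z['p'][100:300,240:440,::-1],None,fx=3,fy=3,interpolation=cv2.INTER_CUBIC))"
```

```text
19.95 [-0.046  0.409  0.234 -0.524 -1.482  0.2  ] cradle [-0.0309  0.0019  0.1792] rot to go [-0.09  0.15  0.01] w 0.0005021128512289838 F cradle [ 0.75 -3.46  0.67]
0.03 0.82 0.46 0 0 0; 0.02 0.82 0.47 0 0.1 0; 0.03 0.82 0.46 -0.1 0 0; 0.03 0.82 0.47 0 0 0

end [ 0.5744 -0.0193  0.2639] err 0.05 max [0.03 0.82 0.47 0.1  0.1  0.  ]
```

View pics/s8c.png

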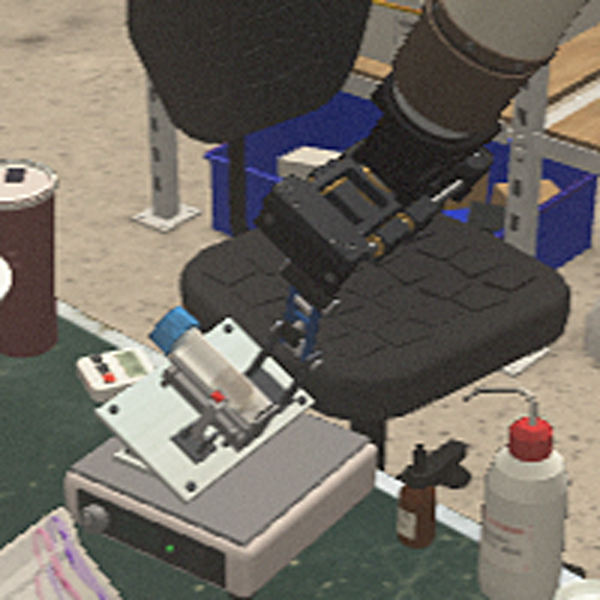

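Request:
play_rows:
  targets: "0 0.8 0.45 0 0 0; 0 0.8 0.45 0 0 0; 0 0.8 0.5 0 0 0; 0 0.85 0.5 0 0 0; 0 0.65 0.75 0 0 0; 0 0.65 0.75 0 0 0; 0 0.65 0.75 0 0 0; 0 0.65 0.75 0 0 0; 0 0 0 0 0 0"

```text
time: 21.12
eef_pos: [0.5481, -0.0048, 0.237]
eef_rot: [-0.177, 0.71, -0.654, -0.191]
ft_force: [4.3, -1.1, 3.0]
grip_width: 0.0004
```

```bash
python3 st.py -.032 .0795 .0958 4; python3 -c "
from h import *
snap('scene','s9');snap('wrist','w9')
z=load('s9');cv2.imwrite('pics/s9c.png',cv2.resize(z['p'][150:300,260:410,::-1],None,fx=4,fy=4,interpolation=cv2.INTER_CUBIC))"
```

```text
21.125 [-0.018  0.338  0.018 -0.539 -1.344  0.249] cradle [-0.0311  0.0598  0.129 ] rot to go [-0.06  0.17 -0.03] w 0.00040712508016582 F cradle [ 0.29 -4.22  3.35]
0.02 0.49 0.83 0 0 0; 0.03 0.5 0.83 0 0.1 0; 0.02 0.49 0.83 0 0 0; 0.03 0.5 0.83 -0.1 0.1 0

end [0.527  0.0093 0.2077] err 0.06 max [0.03 0.5  0.83 0.1  0.1  0.  ]
```

View pics/s9c.png

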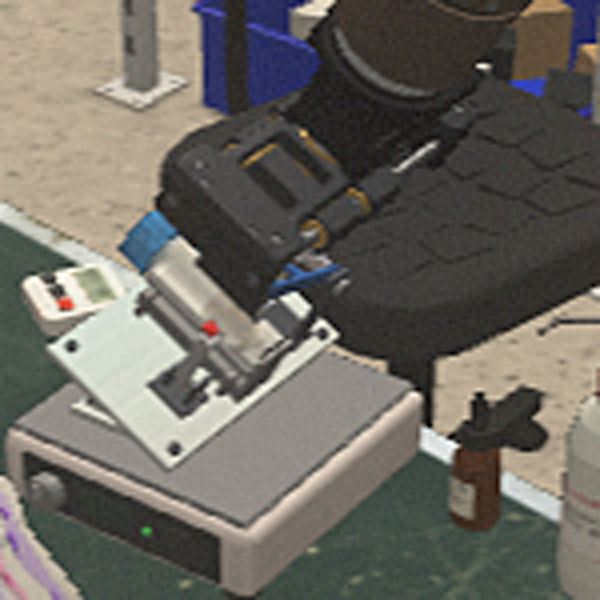

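View pics/w9.png

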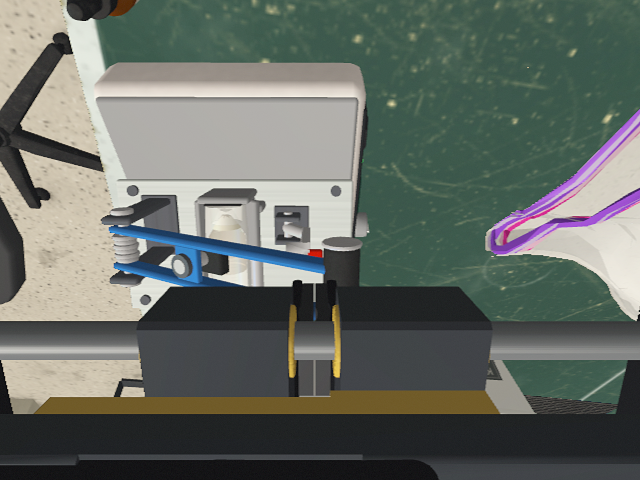

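Request:
play_rows:
  targets: "0 0.7 0.35 0 0 0; 0 0.7 0.35 0 0 0; 0 0.8 0.4 0 0 0; 0 0 0 0 0 0; 0 0 0 0 0 0"

```text
time: 21.85
eef_pos: [0.5247, -0.0015, 0.228]
eef_rot: [-0.176, 0.71, -0.654, -0.192]
ft_force: [-1.2, -2.9, 5.6]
grip_width: 0.0005
```

```bash
python3 st.py -.032 .090 .070 5; python3 -c "
from h import *
snap('wrist','w10')"
```

```text
21.85 [-0.013  0.31  -0.046 -0.543 -1.313  0.264] cradle [-0.0311  0.0828  0.1187] rot to go [ 0.11  0.18 -0.02] w 0.0005168046756869764 F cradle [0.36 1.49 6.25]
0.02 0.14 0.97 0 0 0; 0.02 0.14 0.98 0 0.1 0; 0.02 0.15 0.97 0.1 0 0; 0.02 0.14 0.97 0 0 0; 0.02 0.14 0.98 0 0.1 0

end [0.5156 0.0214 0.1854] err 0.03 max [0.02 0.15 0.98 0.1  0.1  0.  ]
```

View pics/w10.png

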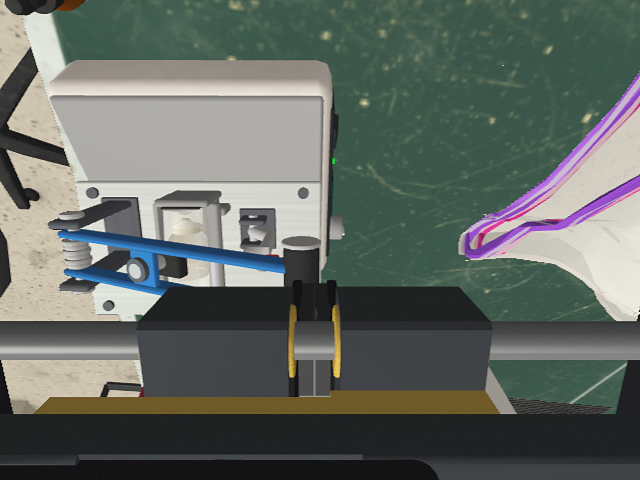

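Request:
play_rows:
  targets: "0 0.2 1 0 0 0; 0 0.2 1 0 0 0; 0 0.2 1 0 0 0; 0 0.1 1 0 0 0; 0 0 0.8 0 0 0; 0 0 0 0 0 0"

```text
time: 22.65
eef_pos: [0.5128, 0.022, 0.1856]
eef_rot: [-0.173, 0.711, -0.653, -0.195]
ft_force: [-5.0, -2.9, 6.9]
grip_width: 0.0002
```

```bash
python3 st.py -.032 .090 .0555 5
```

```text
22.65 [ 0.027  0.331 -0.128 -0.566 -1.214  0.286] cradle [-0.0311  0.0926  0.0697] rot to go [ 0.53  0.24 -0.1 ] w 0.00019265038219002403 F cradle [1.31 5.18 7.25]
0.02 -0.06 0.28 0.1 0 0; 0.02 -0.05 0.29 0.1 0.1 0; 0.02 -0.05 0.28 0.1 0 -0.1; 0.01 -0.06 0.28 0.1 0.1 0; 0.02 -0.05 0.29 0.1 0 0

end [0.5149 0.0286 0.1728] err 0.05 max [0.02 0.06 0.29 0.1  0.1  0.1 ]
```

Request:
play_rows:
  targets: "0 -0.05 0.3 0 0 0; 0 -0.05 0.3 0 0 0; 0 0 0.3 0 0 0; 0 0 0.3 0 0 0; 0 0 0 0 0 0; 0 0 0 0 0 0"

```text
time: 23.4
eef_pos: [0.5138, 0.0279, 0.1756]
eef_rot: [-0.173, 0.711, -0.653, -0.195]
ft_force: [-5.5, -5.2, 7.6]
grip_width: 0.0004
```

```bash
python3 st.py
```

```text
23.4 [ 0.038  0.341 -0.139 -0.572 -1.19   0.29 ] cradle [-0.0311  0.0912  0.0582] rot to go [ 0.47  0.23 -0.08] w 0.00044661856417419545 F cradle [-0.27  5.95  8.91]
```

Request:
play_rows:
  targets: "0 -0.05 0.15 0 0 0; 0 -0.05 0.15 0 0 0; 0 0 0.15 0 0 0; 0 0 0 0 0 0; 0 0 0 0 0 0"

```text
time: 24.02
eef_pos: [0.5143, 0.0302, 0.1718]
eef_rot: [-0.173, 0.711, -0.653, -0.195]
ft_force: [-5.6, -3.9, 7.0]
grip_width: 0.0006
```

```bash
python3 st.py
```

```text
24.025 [ 0.042  0.346 -0.142 -0.574 -1.182  0.292] cradle [-0.0311  0.0906  0.0537] rot to go [ 0.52  0.23 -0.08] w 0.0005666941259660632 F cradle [0.55 5.94 7.72]
```

Request:
play_rows:
  targets: "0 -0.05 0.1 0 0 0; 0 0 0.1 0 0 0; 0 0 0 0 0 0"

```text
time: 24.4
eef_pos: [0.5145, 0.0306, 0.171]
eef_rot: [-0.173, 0.711, -0.653, -0.195]
ft_force: [-7.7, -7.9, 12.6]
grip_width: -0.0001
```

```bash
python3 st.py; python3 -c "
from h import *
snap('wrist','w11')
z=load('w11');cv2.imwrite('pics/w11c.png',cv2.resize(z['p'][150:350,0:380,::-1],None,fx=2.1,fy=2.1,interpolation=cv2.INTER_CUBIC))"
```

```text
24.4 [ 0.043  0.347 -0.142 -0.574 -1.181  0.293] cradle [-0.0311  0.0903  0.0528] rot to go [ 0.54  0.2  -0.02] w -5.8053033778500906e-05 F cradle [ 0.06  8.35 14.5 ]
```

View pics/w11c.png

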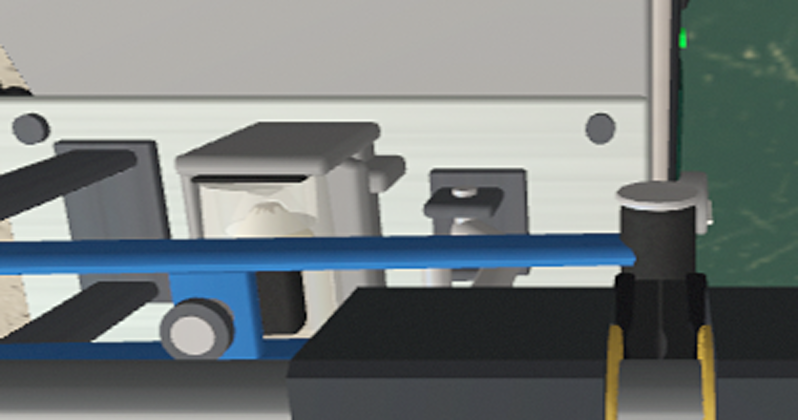

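The force jumped to 14 N, which means the arm is at its hard stop. I'm backing off slowly.

Request:
play_rows:
  targets: "0 0 -0.2 0 0 0; 0 0 -0.3 0 0 0; 0 0 -0.5 0 0 0; 0 0 -0.5 0 0 0; 0 0 -0.5 0 0 0; 0 0 0 0 0 0; 0 0 0 0 0 0"

```text
time: 25.32
eef_pos: [0.5194, 0.0218, 0.1875]
eef_rot: [-0.177, 0.71, -0.654, -0.191]
ft_force: [-0.5, 0.0, -0.0]
grip_width: 0.0006
```

```bash
python3 st.py; python3 -c "
from h import *
snap('wrist','w12')
z=load('w12');cv2.imwrite('pics/w12c.png',cv2.resize(z['p'][150:350,0:380,::-1],None,fx=2.1,fy=2.1,interpolation=cv2.INTER_CUBIC))"
```

```text
25.325 [ 0.027  0.334 -0.116 -0.566 -1.211  0.284] cradle [-0.0309  0.0861  0.0717] rot to go [-0.04  0.19 -0.03] w 0.0006120620021194731 F cradle [ 0.03  0.53 -0.06]
```

View pics/w12c.png

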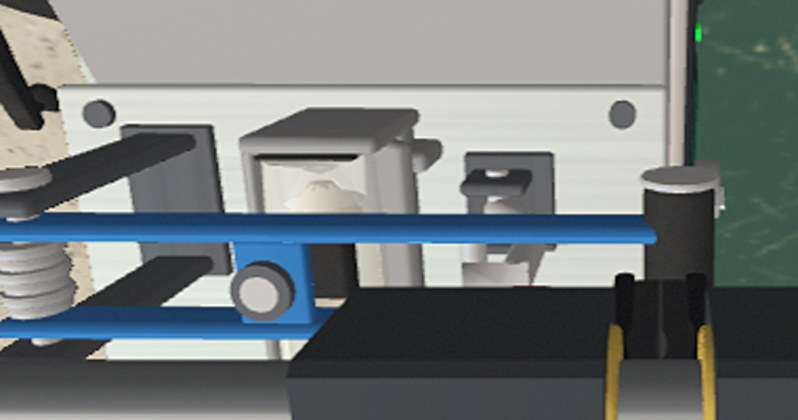

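The contact force is zero and the arm has stayed down. I'll retract fully and check everything.

Request:
play_rows:
  targets: "0 0 -2 0 0 0; 0 0 -3 0 0 0; 0 0 -3 0 0 0; 0 0 -3 0 0 0; 0 0 -3 0 0 0; 0 0 -3 0 0 0; 0 0 0 0 0 0; 0 0 0 0 0 0"

```text
time: 26.38
eef_pos: [0.526, -0.063, 0.3337]
eef_rot: [-0.176, 0.71, -0.654, -0.192]
ft_force: [-0.6, 0.3, 0.5]
grip_width: 0.0008
```

```bash
python3 st.py; python3 - <<'E'
from h import *
from scipy.optimize import least_squares
home,F=frame()
snap('wrist','w13');snap('scene','s13');snap('top','t13')
z=load('s13');cv2.imwrite('pics/s13c.png',cv2.resize(z['p'][150:300,260:410,::-1],None,fx=4,fy=4,interpolation=cv2.INTER_CUBIC))
for nm in('w13','s13','t13'):
    z=load(nm);W=pts(z);L=(W-home)@F;hsv=cv2.cvtColor(z['p'],cv2.COLOR_RGB2HSV)
    k=(abs(L[...,0]+.032)<.022)&(L[...,1]>.075)&(L[...,1]<.11)&(L[...,2]>.015);B=L[k]
    if len(B): print(nm,'bar',len(B),np.percentile(B,[2,50,98],axis=0).round(4).tolist())
    m=(abs(L[...,1])<.03)&(L[...,0]>.02)&(L[...,0]<.08)&(L[...,2]>-.02)&(L[...,2]<.03)&(hsv[...,0]>90)&(hsv[...,0]<110)&(hsv[...,1]>110)
    P=L[m]
    if len(P)>50:
        s=least_squares(lambda a:np.hypot(P[:,1]-a[0],P[:,2]-a[1])-.019,[0,0],loss='soft_l1',f_scale=.001)
        print(nm,'cap mid x',np.percentile(P[:,0],99)-.055,'yz',s.x,len(P))
E
```

```text
26.375 [-0.121  0.266  0.153 -0.516 -1.575  0.232] cradle [-0.0314  0.0866  0.2408] rot to go [ 0.02  0.24 -0.06] w 0.000793199944572588 F cradle [0.5  0.62 0.24]
w13 bar 4195 [[-0.0537, 0.0784, 0.032], [-0.0404, 0.0879, 0.2439], [-0.0139, 0.1066, 0.3309]]
w13 cap mid x -0.010057734441613807 yz [ 0.00047649 -0.00034325] 443
s13 bar 1110 [[-0.0535, 0.0775, 0.0301], [-0.0322, 0.1, 0.3561], [-0.011, 0.1095, 0.589]]
s13 cap mid x -0.0019540617937739493 yz [-0.00045504  0.00063527] 111
t13 bar 758 [[-0.0525, 0.0759, 0.0297], [-0.0288, 0.092, 0.5862], [-0.0105, 0.1093, 0.5886]]
t13 cap mid x -0.002112817030628787 yz [-0.00083149 -0.00041044] 171
```

View pics/w13.png

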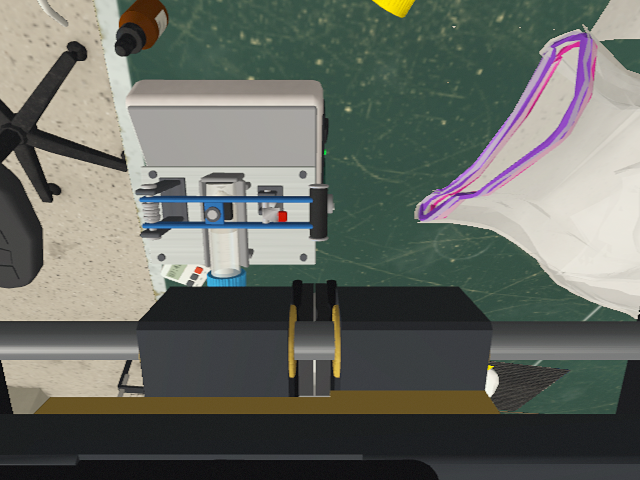

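View pics/s13c.png

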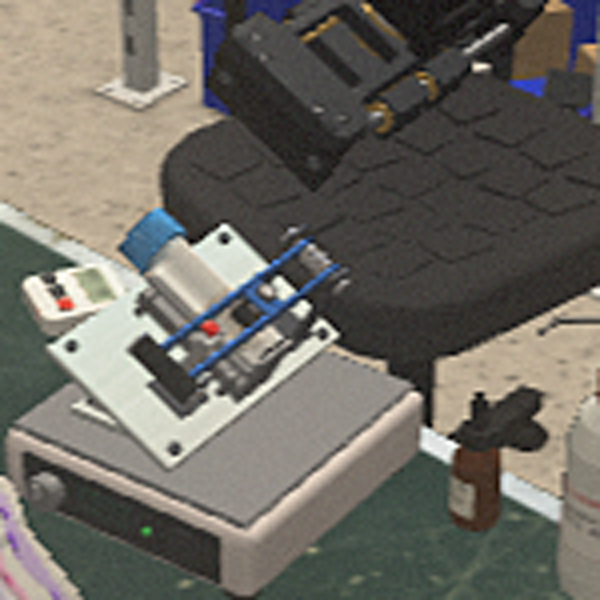

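The arm is latched over the tube and stays down by itself. In the wrist picture the rails cross at (230,212) and the bar is at (318,212). The scene view agrees, so I'm handing in.

```bash
python3 -c "
from plant import manip
print(manip.sign_off(), manip.get_obs()['time'])"
```

```text
the job is handed in; nothing more can be done
the job is handed in; nothing more can be done
```

The sediment tube with the pale blue cap is in the V cradle, cap end up, and the blue spring arm is latched down over it. I handed the job in at about 26.5 s of the 61 s allowed; no verdict is reported.

- **Tube:** I gripped it by the cap, laid it in the cradle, slid it down to the foot stop and let go. The last fits put its centre about 2 mm down-slope of home and within 1 mm across and out of the deck. After I let go, its axis read within 1 degree of the cradle's; I did not re-measure that after latching.
- **Spring arm:** I pressed the bar down with closed fingers to its hard stop, at about 14 N. After I backed off, the wrist force read roughly zero and the arm stayed down in both the wrist and scene pictures. I had no direct reading of the joint angle.
- **Other things:** I touched nothing else on purpose, and what I could see in the last pictures stood where it was. I did not measure the other tubes or bystanders again.
- **Readings that disagreed:** One wrist-camera reading put the tube 10 mm low. I discounted it because the gripper hid part of the cap. The scene and top fits also read 0.5–1 mm further down-slope after latching than before, which is within the camera's 2 mm accuracy.

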